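# Rack the forming mandrels in layers and latch the rack

### The job

Put the steel forming mandrels away in the V-cradle rack: first turn its latch knob fully open (anticlockwise to the stop), then lay every thick bar (one or two) centred in the rack's notches and chock them with the notched spacer, seated squarely over the two guide posts; then lay every thin bar (one or two) centred in the spacer's notches and chock them with the plain top frame, fully down over the same posts. Last, turn the latch knob clockwise to its other stop, so that its tongue holds the top frame down. Leave the other things on the bench alone.

Things in the scene. Friction and masses are not known exactly. Their poses are not given: they have to be found in the camera images.
- rack: Fixed rack: steel base plate (x -79 to 131, y -83 to 83, 8 mm thick) with two wooden saddles, 14 mm thick, across it at x = -36 and +36 mm. Origin on the bench under the middle between them, z up. Each saddle has V-notches at y = -50 and +50 mm, so bars lie along x; flat lands beside them at z = 30.4 mm. Guide posts at x = -68 and +68 mm, y = 0. Latch pillar (20 mm thick) at x = 105, y = -50 mm.
- rack_notch (a point): Where the axis of a thick bar lies at mid length when it rests in the rack's notches at y = +50 mm: x = 0, y = 50, z = 32.7 mm in the rack's frame (the other pair: y = -50 mm). V sides at 30 degrees, mouth 36 mm wide. Steel end stops, 78 mm high, 24 mm wide, stand in line with the bars of both layers; their inner faces are at x = -73 and +73 mm, so a 120 mm bar must lie within 13 mm of centre. Axes as the rack's.
- post_tip (a point): Tip of the guide post at x = 68 mm; the other is at x = -68 mm. Steel, 10 mm in diameter, tapered over the top 8 mm, tips 92 mm above the bench. Axes as the rack's.
- spacer_mid (a point): Spacer: loose wooden H-shaped frame, 152 (x) x 156 (y) x 37 mm high, 0.25 kg, V-notches on top. Point: middle of its spine, 24 mm above its feet; z up, x along the spine. Spine 20 mm wide, 14.5 to 33.5 mm above the feet, free to grip for 58 mm between the 14 mm thick cross beams at x = -36 and +36 mm. Feet down on the bench. Seated, the point is at x 0, y 0, z 54.4 mm in the rack's frame, either way round.
- spacer_fork (a point): Slot at the spacer's +x end (68 mm from its middle, the same at the other end, and on the top frame): open-ended, 14 mm wide, slides down around a guide post with 2 mm to spare on each side. The spacer's teeth stand on the rack's lands and leave a 30 mm wide gap for each thick bar at y = -50 and +50 mm.
- spacer_notch (a point): Where the axis of a thin bar lies at mid length in the spacer's top notches at its y = +50 mm (the other pair: y = -50 mm): 37.7 mm above the spacer's feet; z = 68.1 mm in the rack's frame when the spacer is seated. Mouth 30 mm wide, sides at 30 degrees.
- topchock_mid (a point): Top frame: loose wooden H-shaped frame, 152 (x) x 156 (y) mm, 0.2 kg, plain flat beams 23 mm high, no notches on top. Point: on its spine, 22 mm above its feet; z up, x along the spine. Spine 20 mm wide, 9 to 33 mm above the feet, gripped like the spacer's. Teeth leave a 24 mm gap for each thin bar. Seated on the spacer, the point is at x 0, y 0, z 89.6 mm in the rack's frame, either way round.
- thick1_mid (a point): Thick mandrel: a plain round steel bar, 22 mm in diameter, 120 mm long, 0.34 kg, lying down; the point is its centre (mid length, on its axis) and its x axis runs along the bar (either end first; it may have rolled about x). Lies loose on the bench at the start, 11 mm above it. May be absent (None)
- thick2_mid (a point): Thick mandrel, like thick1: a plain round steel bar, 22 mm in diameter, 120 mm long, 0.34 kg, lying down; the point is its centre (mid length, on its axis) and its x axis runs along the bar (either end first; it may have rolled about x). Lies loose on the bench at the start, 11 mm above it. May be absent (None)
- thin1_mid (a point): Thin mandrel: a plain round steel bar, 16 mm in diameter, 120 mm long, 0.19 kg, lying down; the point is its centre (mid length, on its axis) and its x axis runs along the bar (either end first; it may have rolled about x). Lies loose on the bench at the start, 8 mm above it. May be absent (None)
- thin2_mid (a point): Thin mandrel, like thin1: a plain round steel bar, 16 mm in diameter, 120 mm long, 0.19 kg, lying down; the point is its centre (mid length, on its axis) and its x axis runs along the bar (either end first; it may have rolled about x). Lies loose on the bench at the start, 8 mm above it. May be absent (None)
- latch (a joint): Angle of the latch, rad: grows clockwise seen from above, from the open stop at 0 to the closed stop at 2.0, where the steel tongue points along the rack's -x over the end of a top frame beam, 3 mm above it. Starts between 1.2 and 1.95; stays where it is left, 0.03 N m of friction. Tongue's underside at z = 93.5 mm in the rack's frame.
- latch_grip (a point): Latch knob: black bar grip on the latch's upright axis, 42 mm long, 14 mm thick, 30 mm high; the point is on the axis, 123.5 mm above the bench, 14 mm below the grip's top. z up; x points along the grip and along the tongue, which lies under the grip and reaches 70 mm from the axis.
- third_hand: Bystander: third-hand clamp, a round steel base of 72 mm with a brass stem, 150 mm high; origin under the base. Leave alone.
- file_pot: Bystander: wooden pot of 80 mm diameter with files in it; origin under it. Leave alone.
- solder_block: Bystander: white soldering block, 100 x 70 x 30 mm; origin under it. Leave alone.
There are look-alikes about, which are no part of the job. What is shaped like the part that bears thin2_mid but orange is not meant.

How it is judged (in metres and radians):
On the way, in this order (a step that is already met when the one before it is completed fails the run):
1. the latch is turned fully open, anticlockwise to its stop (value of joint latch below 0.07 rad), for 0.2 s.
2. every thick bar lies in the lower notches, released (x of thick1_mid in the frame of rack between -0.016 and 0.016 m and z of thick1_mid in the frame of rack between 0.0297 and 0.0357 m and (y of thick1_mid in the frame of rack between -0.055 and -0.045 m or y of thick1_mid in the frame of rack between 0.045 and 0.055 m) and angle between the x axis of each of thick1_mid, thick2_mid and the x axis of rack, either way round below 0.08 rad and x of thick2_mid in the frame of rack between -0.016 and 0.016 m and z of thick2_mid in the frame of rack between 0.0297 and 0.0357 m and (y of thick2_mid in the frame of rack between -0.055 and -0.045 m or y of thick2_mid in the frame of rack between 0.045 and 0.055 m) and contact force between the fingers and thick1 below 0.2 N and contact force between the fingers and thick2 below 0.2 N), for 0.2 s.
3. the spacer is seated over the thick bars, released (x of thick1_mid in the frame of rack between -0.016 and 0.016 m and z of thick1_mid in the frame of rack between 0.0297 and 0.0357 m and (y of thick1_mid in the frame of rack between -0.055 and -0.045 m or y of thick1_mid in the frame of rack between 0.045 and 0.055 m) and angle between the x axis of each of thick1_mid, thick2_mid and the x axis of rack, either way round below 0.08 rad and x of thick2_mid in the frame of rack between -0.016 and 0.016 m and z of thick2_mid in the frame of rack between 0.0297 and 0.0357 m and (y of thick2_mid in the frame of rack between -0.055 and -0.045 m or y of thick2_mid in the frame of rack between 0.045 and 0.055 m) and x of spacer_mid in the frame of rack between -0.007 and 0.007 m and y of spacer_mid in the frame of rack between -0.007 and 0.007 m and z of spacer_mid in the frame of rack between 0.0519 and 0.0569 m and angle between the x axis of spacer_mid and the x axis of rack, either way round below 0.07 rad and angle between spacer_mid's own z axis and vertical below 0.04 rad and contact force between the fingers and spacer below 0.2 N), for 0.2 s.
4. every thin bar lies in the spacer's notches, released (x of thick1_mid in the frame of rack between -0.016 and 0.016 m and z of thick1_mid in the frame of rack between 0.0297 and 0.0357 m and (y of thick1_mid in the frame of rack between -0.055 and -0.045 m or y of thick1_mid in the frame of rack between 0.045 and 0.055 m) and angle between the x axis of each of thick1_mid, thick2_mid, thin1_mid, thin2_mid and the x axis of rack, either way round below 0.08 rad and x of thick2_mid in the frame of rack between -0.016 and 0.016 m and z of thick2_mid in the frame of rack between 0.0297 and 0.0357 m and (y of thick2_mid in the frame of rack between -0.055 and -0.045 m or y of thick2_mid in the frame of rack between 0.045 and 0.055 m) and x of spacer_mid in the frame of rack between -0.007 and 0.007 m and y of spacer_mid in the frame of rack between -0.007 and 0.007 m and z of spacer_mid in the frame of rack between 0.0519 and 0.0569 m and angle between the x axis of spacer_mid and the x axis of rack, either way round below 0.07 rad and angle between spacer_mid's own z axis and vertical below 0.04 rad and x of thin1_mid in the frame of rack between -0.016 and 0.016 m and z of thin1_mid in the frame of rack between 0.0651 and 0.0711 m and (y of thin1_mid in the frame of rack between -0.055 and -0.045 m or y of thin1_mid in the frame of rack between 0.045 and 0.055 m) and x of thin2_mid in the frame of rack between -0.016 and 0.016 m and z of thin2_mid in the frame of rack between 0.0651 and 0.0711 m and (y of thin2_mid in the frame of rack between -0.055 and -0.045 m or y of thin2_mid in the frame of rack between 0.045 and 0.055 m) and contact force between the fingers and thin1 below 0.2 N and contact force between the fingers and thin2 below 0.2 N), for 0.2 s.
5. the top frame is seated over the thin bars, released (x of thick1_mid in the frame of rack between -0.016 and 0.016 m and z of thick1_mid in the frame of rack between 0.0297 and 0.0357 m and (y of thick1_mid in the frame of rack between -0.055 and -0.045 m or y of thick1_mid in the frame of rack between 0.045 and 0.055 m) and angle between the x axis of each of thick1_mid, thick2_mid, thin1_mid, thin2_mid and the x axis of rack, either way round below 0.08 rad and x of thick2_mid in the frame of rack between -0.016 and 0.016 m and z of thick2_mid in the frame of rack between 0.0297 and 0.0357 m and (y of thick2_mid in the frame of rack between -0.055 and -0.045 m or y of thick2_mid in the frame of rack between 0.045 and 0.055 m) and x of spacer_mid in the frame of rack between -0.007 and 0.007 m and y of spacer_mid in the frame of rack between -0.007 and 0.007 m and z of spacer_mid in the frame of rack between 0.0519 and 0.0569 m and angle between the x axis of each of spacer_mid, topchock_mid and the x axis of rack, either way round below 0.07 rad and angle between each of spacer_mid, topchock_mid's own z axis and vertical below 0.04 rad and x of thin1_mid in the frame of rack between -0.016 and 0.016 m and z of thin1_mid in the frame of rack between 0.0651 and 0.0711 m and (y of thin1_mid in the frame of rack between -0.055 and -0.045 m or y of thin1_mid in the frame of rack between 0.045 and 0.055 m) and x of thin2_mid in the frame of rack between -0.016 and 0.016 m and z of thin2_mid in the frame of rack between 0.0651 and 0.0711 m and (y of thin2_mid in the frame of rack between -0.055 and -0.045 m or y of thin2_mid in the frame of rack between 0.045 and 0.055 m) and x of topchock_mid in the frame of rack between -0.007 and 0.007 m and y of topchock_mid in the frame of rack between -0.007 and 0.007 m and z of topchock_mid in the frame of rack between 0.0871 and 0.0921 m and contact force between the fingers and topchock below 0.2 N), for 0.2 s.
6. the latch is turned to its stop (value of joint latch above 1.93 rad), for 0.2 s.
At the end, for the whole second after the job is handed in: Every thick bar lies in the rack's notches, every thin bar in the spacer's (5 mm sideways, 3 mm in height, 16 mm along, 0.08 rad); spacer and top frame are level and fully down on the posts (2.5 mm in height, 7 mm sideways, 0.07 rad); latch above 1.93 rad; all at rest (x of thick1_mid in the frame of rack between -0.016 and 0.016 m and z of thick1_mid in the frame of rack between 0.0297 and 0.0357 m and (y of thick1_mid in the frame of rack between -0.055 and -0.045 m or y of thick1_mid in the frame of rack between 0.045 and 0.055 m) and angle between the x axis of each of thick1_mid, thick2_mid, thin1_mid, thin2_mid and the x axis of rack, either way round below 0.08 rad and x of thick2_mid in the frame of rack between -0.016 and 0.016 m and z of thick2_mid in the frame of rack between 0.0297 and 0.0357 m and (y of thick2_mid in the frame of rack between -0.055 and -0.045 m or y of thick2_mid in the frame of rack between 0.045 and 0.055 m) and x of spacer_mid in the frame of rack between -0.007 and 0.007 m and y of spacer_mid in the frame of rack between -0.007 and 0.007 m and z of spacer_mid in the frame of rack between 0.0519 and 0.0569 m and angle between the x axis of each of spacer_mid, topchock_mid and the x axis of rack, either way round below 0.07 rad and angle between each of spacer_mid, topchock_mid's own z axis and vertical below 0.04 rad and x of thin1_mid in the frame of rack between -0.016 and 0.016 m and z of thin1_mid in the frame of rack between 0.0651 and 0.0711 m and (y of thin1_mid in the frame of rack between -0.055 and -0.045 m or y of thin1_mid in the frame of rack between 0.045 and 0.055 m) and x of thin2_mid in the frame of rack between -0.016 and 0.016 m and z of thin2_mid in the frame of rack between 0.0651 and 0.0711 m and (y of thin2_mid in the frame of rack between -0.055 and -0.045 m or y of thin2_mid in the frame of rack between 0.045 and 0.055 m) and x of topchock_mid in the frame of rack between -0.007 and 0.007 m and y of topchock_mid in the frame of rack between -0.007 and 0.007 m and z of topchock_mid in the frame of rack between 0.0871 and 0.0921 m and value of joint latch above 1.93 rad and linear speed of each of thick1, thick2, thin1, thin2, spacer, topchock below 0.02 m/s); the robot touches nothing.
It fails at once if a bystander (third_hand) is disturbed by more than 3 cm (distance of third_hand from where it was at the start of the episode above 0.03 m).
It fails at once if a bystander (file_pot) is disturbed by more than 3 cm (distance of file_pot from where it was at the start of the episode above 0.03 m).
It fails at once if a bystander (solder_block) is disturbed by more than 3 cm (distance of solder_block from where it was at the start of the episode above 0.03 m).
Of thick1, thick2 only 1 to 2 are there at a start; the rules pass over those that are not, and their reading is None.
Of thin1, thin2 only 1 to 2 are there at a start; the rules pass over those that are not, and their reading is None.
At some moment in a run one of spacer, topchock may be knocked a few centimetres aside while the robot is not near it.
Once in a run the grip may slacken for a moment while it holds something.
It also fails if it takes over 210 s, if anything falls off the work surface, if the arm or the gripper's body presses on something with over 40 N, if the wrist force passes 120 N, or if a joint passes its speed limit or range.

### The arm

A 6-joint arm with a two-finger parallel gripper is mounted at the origin on the work surface. World frame = base frame: x ahead of the robot, y to its left, z up, the work surface at z = 0. Lengths are in m, angles in degrees, forces in N, time in s.
With the tool pointing down it reaches from about 0.3 to 0.95 m from the base axis. Payload 3.1 kg.
Tool frame: the origin (TCP) lies at the very end of the fingers, on their centre line; the grasp point (between the pads) lies 19 mm behind it; z points along the fingers, y is the line along which they close (so a half turn about z gives the same grasp; the last joint's range is limited). The gripper opens to 85 mm and grips with 20 to 120 N. Pads are 22 mm wide; open, the fingers measure 114 mm over their backs; the gripper's body (76 mm by 85 mm) begins 54 mm behind the grasp point. The pads swing forward as they close: fully open they stand 13 mm farther back than shut.
Start: joints at [67.454, 17.653, 93.61, -0, 68.738, -3.994], TCP at [0.199, 0.593, 0.231] pointing down, gripper open.
Joint ranges: [-175.34, 175.34], [-45.06, 112.39], [2.9, 150.54], [-68.45, 248.45], [3.09, 151.38], [-168.51, 168.51]. Speed limits (degrees/s): [159.86, 159.86, 180, 180, 180, 180].

### API

Orientations are given as [roll, pitch, yaw] about the fixed x, y, z axes, in that order (R = Rz(yaw) Ry(pitch) Rx(roll)).
In Python, from cell import observe, cams, r gives the robot as it stands.
- The arm moves only by the tool servo_tool, never from a script. Its argument "steps" is one flat list of numbers, 5 for each row, row after row: the opening in per cent of the stroke, from 0 (shut) to 100 (fully open), then the shift along the world's x, y, z in cm, then the turn about the world's z in rad. In form: [grip, dx, dy, dz, turn, grip, dx, dy, dz, turn, ...]. A call has 1 to 12 rows; each row is the pose to reach, as a shift and turn from the pose commanded when the call began; what a row does not reach only later rows make up. A row lasts 1/8 s, in which the tool goes at most 62.5 mm and 10.7 degrees, less where a joint would pass 70% of its speed; a pose out of reach is approached as far as the arm can. A call with a gripper value outside its range is refused whole. The fingers move at their own pace and stop on an object; the grip force is fixed at half the most. Time passes only in rows, so rows that repeat a pose let the fingers close. It gives the time, the measured TCP pose, the force, the opening and the grip force at its end, in the units of the state.
- observe(): the state, without advancing time (a new reading comes with each control period).
- cams.snapshot(name): name is "scene" or "top"; returns the picture (480x640x3 uint8, red, green, blue); there is no depth.
- cams.camera_params(name): a dict with "fx", "fy", "cx", "cy" (pixels), "eye" and "orientation" of the camera in the world. Camera axes: x right, y down, z forward; pixel columns grow to the right and rows downward; lengths in m; the calibration is good to about 2 mm. A picture is of the moment at which its call begins. camera_params takes no time and is no camera call.
- r.hand_in(): hands the job in; it is judged then, once.
Trained networks look in the newest picture that a camera, given by its name, has taken for a name from the list of things; names that differ only in an ending like _2 or _b are one class to them, and where a whole thing is asked for, a point or a joint stands for the part that bears it (a point fixed in the world has none). Each returns a list of dicts, best first, with "confidence" (0 to 1); they miss things now and then, are a little off and sometimes report something else, mostly with a low value. They report only what shows in the picture. A call takes as long as a camera call. They do not tell look-alikes from the thing itself.
- cams.boxes_of(thing, camera): "uv" ([column, row] in pixels, amid what is visible of it).
- cams.outline_of(thing, camera): "mask" (480x640 bool, what is visible of it) and "uv" ([column, row] in pixels, amid what is visible of it).
The state is a dict: "t": time; "qpos": joint angles; "qd": joint speeds; "joint_efforts": joint torques, N m; "ee_pos": TCP position; "tool_rot": TCP orientation; "force": force on the tool from outside, world axes, zero at the start; "wrist_torque": the same for the moment, N m; "grip_width": finger opening in m; "grasp_force": force on a finger pad.
Only numpy, scipy, OpenCV 4.12 (cv2) and the standard library are available. Lean on these libraries where they do the work, as an engineer would, in place of code of your own. Each camera call takes 0.05 s, during which the arm holds its last target. There are 200 camera calls.

## Working session

There is one attempt and no reset: what is moved stays moved. The work goes in short steps, Python scripts to look and compute and a tool call to move; the robot and the scene stay as the last step left them, time stands still between calls to the robot, and variables do not carry over. Pictures are saved under pics/ and viewed, at most 16 in all, crops included, and the job is handed in when it is done.

Besides the shell and the picture viewer there is one more tool, called after ">>>" as name(argument=value, ...) on one line, values as JSON. servo_tool: Moves the arm, as the interface text tells. Its arguments: {"type":"object","properties":{"steps":{"type":"array"}},"required":["steps"]}

```bash
ls; mkdir -p pics; cat > h.py <<'E'
import numpy as np, cv2
from cell import observe, cams, r
from scipy.spatial.transform import Rotation as Ro
def snap(c,f=None):
    im=cams.snapshot(c)
    if f: cv2.imwrite('pics/'+f,im[:,:,::-1])
    return im
E
python3 - <<'E'
from h import *
for c in('scene','top'):
    snap(c,c+'0.png'); print(c,cams.camera_params(c))
print(observe())
E
```

```text
pics
scene {'fx': 487.1168157859117, 'fy': 487.1168157859117, 'cx': 322.4148182847063, 'cy': 242.71714008865575, 'eye': array([0.9985678 , 0.30853137, 0.97647517]), 'orientation': array([-148.32223034,   -0.40234053,  121.64982877])}
top {'fx': 445.26198371805435, 'fy': 445.26198371805435, 'cx': 317.90118233874716, 'cy': 239.32854412633395, 'eye': array([0.48326949, 0.01508188, 0.92741078]), 'orientation': array([-174.0435473 ,    1.5610167 ,  -91.18001004])}
{'t': 0.1, 'qpos': array([ 6.74528354e+01,  1.76992073e+01,  9.36809701e+01,  6.19916539e-04,
        6.87385618e+01, -3.99274997e+00]), 'qd': array([-0.00768896, -0.10528667, -0.1684813 ,  0.02338522,  0.07998911,
       -0.00027675]), 'joint_efforts': array([-1.15315004e-03, -4.16412485e+01, -2.77645308e+01, -1.69077093e-04,
        4.03661499e-03, -4.78401212e-07]), 'ee_pos': array([0.19860927, 0.59182494, 0.23017573]), 'tool_rot': array([-1.79881589e+02, -8.84369321e-03,  1.61445351e+02]), 'force': array([-0.16447978, -0.40134277, -0.45918184]), 'wrist_torque': array([-0.01405936, -0.0040213 ,  0.01834957]), 'grasp_force': 0.0, 'grip_width': 0.08516213479448874}
```

View pics/scene0.png

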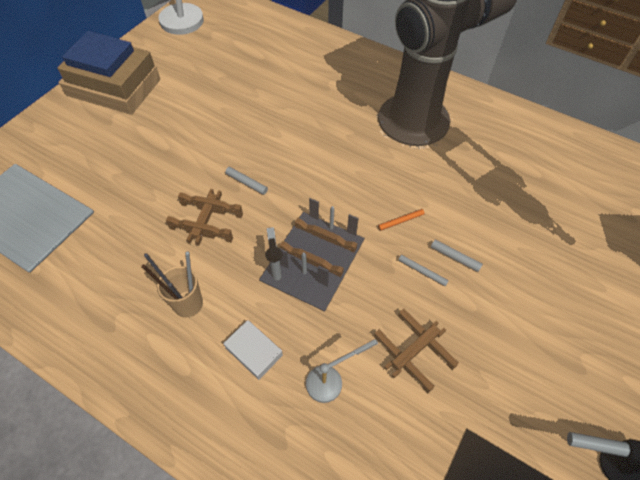

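View pics/top0.png

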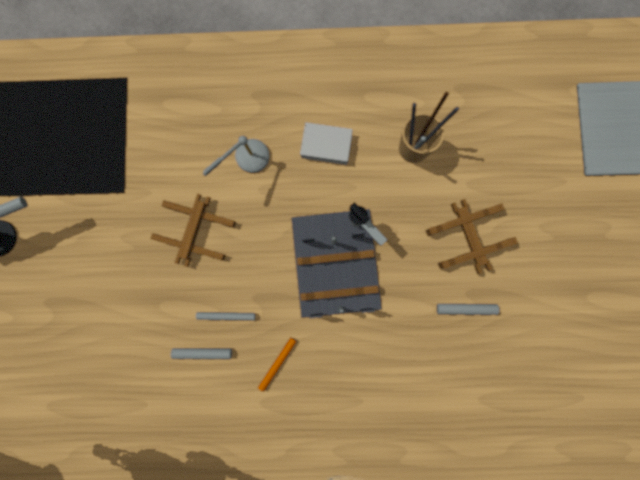

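```bash
python3 - <<'E'
from h import *
snap('scene');snap('top')
for n in ['rack','post_tip','spacer_mid','spacer_fork','topchock_mid','thick1_mid','thin1_mid','latch_grip','rack_notch','third_hand','file_pot','solder_block']:
    for c in('scene','top'):
        print(n,c,[(np.round(d['uv'],1).tolist(),round(d['confidence'],2)) for d in cams.boxes_of(n,c)])
E
```

```text
rack scene [([313.8, 256.3], 0.68)]
rack top [([334.5, 262.7], 0.61)]
post_tip scene [([312.2, 258.1], 0.95), ([418.8, 268.0], 0.74)]
post_tip top [([337.2, 260.3], 0.73)]
spacer_mid scene [([200.9, 215.2], 0.82), ([178.3, 288.4], 0.34), ([253.1, 348.0], 0.34)]
spacer_mid top [([472.0, 239.4], 0.82), ([323.0, 142.9], 0.69), ([334.3, 260.8], 0.16)]
spacer_fork scene [([204.3, 215.2], 0.73)]
spacer_fork top [([471.9, 236.0], 0.91)]
topchock_mid scene [([414.7, 348.5], 0.81)]
topchock_mid top []
thick1_mid scene [([454.7, 256.1], 0.94), ([273.8, 248.9], 0.55)]
thick1_mid top [([202.2, 351.2], 0.79), ([469.5, 232.1], 0.24)]
thin1_mid scene []
thin1_mid top []
latch_grip scene [([272.1, 247.7], 0.59)]
latch_grip top [([364.7, 219.5], 0.91)]
rack_notch scene [([313.7, 257.8], 0.97), ([202.1, 216.1], 0.67)]
rack_notch top [([335.1, 263.1], 0.77)]
third_hand scene [([328.2, 380.5], 0.78), ([252.0, 348.1], 0.4)]
third_hand top [([248.9, 155.2], 0.9), ([361.7, 221.7], 0.24), ([334.3, 260.7], 0.22)]
file_pot scene [([177.2, 290.4], 0.91), ([203.8, 215.4], 0.7)]
file_pot top [([422.4, 133.1], 0.73)]
solder_block scene [([252.2, 347.9], 0.63)]
solder_block top [([322.3, 143.3], 0.94), ([422.6, 134.3], 0.29)]
```

The top view has bars at (468,309) and (202,353), both thick. There is a thin grey bar at (227,316) and an orange look-alike at (278,364). The spacer (notched) is at (472,239), the top frame (plain) at (193,230), and the rack at (337,262) with its latch at (360,214). I'll enlarge to confirm.

```bash
python3 - <<'E'
from h import *
t=cv2.imread('pics/top0.png');s=cv2.imread('pics/scene0.png')
def cr(im,x0,y0,w,h,k): return cv2.resize(im[y0:y0+h,x0:x0+w],(w*k,h*k),interpolation=cv2.INTER_CUBIC)
a=cr(t,285,195,105,130,4); b=cr(s,255,190,95,130,4)
cv2.imwrite('pics/c1.png',np.hstack([a,b]))
a=cr(t,150,185,150,150+60,2); b=cr(t,420,185,105,140,2); c=cr(s,370,200,120,190,2)
H=max(x.shape[0] for x in(a,b,c)); p=[cv2.copyMakeBorder(x,0,H-x.shape[0],0,0,0) for x in(a,b,c)]
cv2.imwrite('pics/c2.png',np.hstack(p))
E
```

```text
(no output)
```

View pics/c1.png

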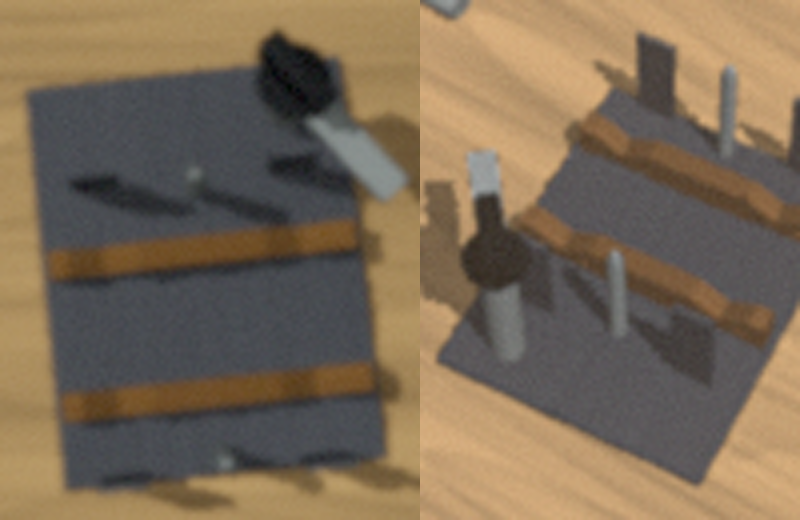

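View pics/c2.png

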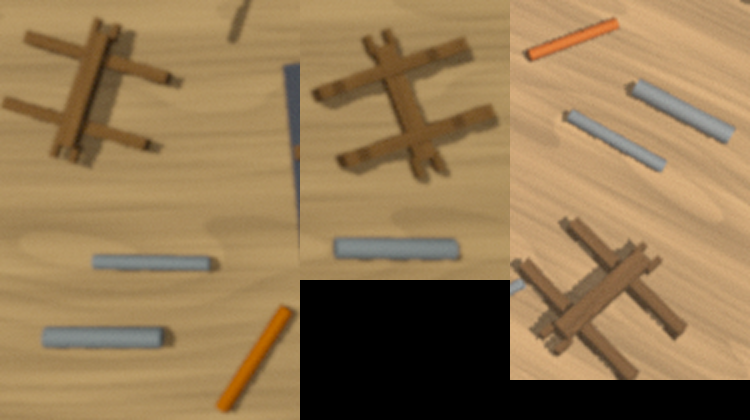

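Confirmed: thick bars at (202,353) and (468,309), which are wider and grey. The only thin grey bar is at (227,316), and the orange one at (278,364) is excluded. The spacer has notches dark in its beams, at (472,239). The plain top frame is at (193,230). Next I'll fit poses in both views.

```bash
cat >> h.py <<'E'
from scipy.optimize import least_squares, minimize
def proj(P,c):
    k=cams.camera_params(c); R=Ro.from_euler('xyz',k['orientation'],degrees=True).as_matrix()
    q=(np.atleast_2d(P)-k['eye'])@R
    return np.c_[k['fx']*q[:,0]/q[:,2]+k['cx'],k['fy']*q[:,1]/q[:,2]+k['cy']]
def ray(uv,c,z):
    k=cams.camera_params(c); R=Ro.from_euler('xyz',k['orientation'],degrees=True).as_matrix()
    d=R@[(uv[0]-k['cx'])/k['fx'],(uv[1]-k['cy'])/k['fy'],1]; return k['eye']+d*(z-k['eye'][2])/d[2]
def box(x0,x1,y0,y1,z0,z1): return np.array([(x,y,z) for x in(x0,x1) for y in(y0,y1) for z in(z0,z1)])/1e3
def cyl(r):
    a=np.linspace(0,2*np.pi,24,endpoint=False)
    return [np.array([(x,r*np.cos(t),r+r*np.sin(t)) for x in(-60,60) for t in a])/1e3]
SP=[box(-76,76,-10,10,14.5,33.5)]+[box(s-7,s+7,-78,78,8,37) for s in(-36,36)]+[box(s-7,s+7,a,b,0,20) for s in(-36,36) for a,b in((-35,35),(-78,-65),(65,78))]
TC=[box(-76,76,-10,10,9,33)]+[box(s-7,s+7,-78,78,10,33) for s in(-36,36)]+[box(s-7,s+7,a,b,0,20) for s in(-36,36) for a,b in((-38,38),(-78,-62),(62,78))]
MODEL={'spacer':SP,'topchock':TC,'thick':cyl(11),'thin':cyl(8)}
def T(p,P,z=0): c,s=np.cos(p[2]),np.sin(p[2]); return P@np.array([[c,s,0],[-s,c,0],[0,0,1]])+[p[0],p[1],z]
def sil(p,parts,c,z=0,K=4):
    m=np.zeros((480*K,640*K),np.uint8)
    for P in parts:
        uv=((proj(T(p,P,z),c)+.5)*K*16).astype(np.int32)
        cv2.fillConvexPoly(m,cv2.convexHull(uv),1,shift=4)
    return cv2.resize(m.astype(np.float32),(640,480),interpolation=cv2.INTER_AREA)
def fit(masks,parts,p0,z=0):
    def f(v):
        p=[v[0]/100,v[1]/100,v[2]/5]; s=0
        for c,m in masks.items():
            a=sil(p,parts,c,z); s-=np.minimum(a,m).sum()/np.maximum(a,m).sum()
        return s/len(masks)
    x0=np.array([p0[0]*100,p0[1]*100,p0[2]*5])
    S=np.vstack([x0,x0+[2,0,0],x0+[0,2,0],x0+[0,0,1]])
    o=minimize(f,x0,method='Nelder-Mead',options=dict(initial_simplex=S,xatol=.02,fatol=1e-4,maxiter=150))
    return np.array([o.x[0]/100,o.x[1]/100,o.x[2]/5]),-o.fun
E
python3 - <<'E'
from h import *
pl=[(131,83,8),(131,-83,8),(-79,-83,8),(-79,83,8),(68,0,91),(-68,0,91)]
top=[(292,218),(369.5,210.5),(381.2,309.2),(301.5,317.2),(333.5,238.7),(341.5,310)]
sc=[(131,-83,8),(131,83,8),(-79,-83,8),(68,0,91),(-68,0,91)]; scp=[(260,280),(325,311.2),(303,212.5),(304,253.5),(332.5,207.5)]
def res(p,w): 
    r=[]
    if 't' in w: r.append(proj(T(p,np.array(pl)/1e3),'top')-top)
    if 's' in w: r.append(proj(T(p,np.array(sc)/1e3),'scene')-scp)
    return np.vstack(r).ravel()
for w in('t','s','ts'):
    o=least_squares(res,[.45,0,0],args=(w,)); print(w,np.round(o.x,4),np.degrees(o.x[2])); print(np.round(o.fun.reshape(-1,2),1).tolist())
snap('top');snap('scene')
def near(n,c,uv):
    L=[d for d in cams.outline_of(n,c) if np.hypot(*(np.array(d['uv'])-uv))<30]
    return L[0]['mask'].astype(np.float32) if L else None
for n,k,z,ut,us in [('spacer_mid','spacer',.02,(472,238),(203,216)),('topchock_mid','topchock',.02,(193,230),(415,348)),('thick1_mid','thick',.011,(202,353),(456,256)),('thick1_mid','thick',.011,(468,309),(246,180)),('thin1_mid','thin',.008,(227,316),(422,270))]:
    M={c:near(n,c,u) for c,u in(('top',ut),('scene',us))}; M={c:m for c,m in M.items() if m is not None}
    p=ray(ut,'top',z)[:2]
    if not M: print(k,'none',p); continue
    y0={'spacer':[-.3,.3,1.27,1.87],'topchock':[-.3,.3,1.27,1.87]}.get(k,[np.pi/2,1.3,1.8])
    best=max((fit(M,MODEL[k],[*p,y]) for y in y0),key=lambda a:a[1]); print(k,list(M),p.round(4),best[0].round(4),round(best[1],3))
    for c in M: b=fit({c:M[c]},MODEL[k],best[0]); print('  ',c,b[0].round(4),round(b[1],3))
E
```

```text
t [5.041e-01 2.000e-04 8.030e-02] 4.603664097457848
[[-1.0, -1.0], [0.6, -1.8], [0.6, 0.8], [-0.8, 1.0], [0.5, -0.2], [0.1, 1.0]]
s [0.5067 0.0036 0.0849] 4.864071778737799
[[-1.1, 0.1], [0.5, 0.1], [0.2, -1.0], [0.2, 0.6], [0.2, -0.1]]
ts [0.5049 0.0014 0.0842] 4.822271548241251
[[-1.8, -1.2], [-0.2, -2.3], [0.1, 0.3], [-1.2, 0.7], [-0.3, -0.6], [-0.4, 0.5], [-1.4, -1.0], [0.1, -1.0], [-0.2, -1.9], [-0.3, -0.5], [-0.2, -1.1]]Traceback (most recent call last):
  File "<stdin>", line 21, in <module>
  File "<stdin>", line 21, in <genexpr>
  File "h.py", line 38, in fit
    o=minimize(f,x0,method='Nelder-Mead',options=dict(initial_simplex=S,xatol=.02,fatol=1e-4,maxiter=150))
    res = _minimize_neldermead(fun, x0, args, callback, bounds=bounds,
                               **options)
    fsim[k] = func(sim[k])
              ~~~~^^^^^^^^
    fx = function(np.copy(x), *(wrapper_args + args))
  File "h.py", line 34, in f
    a=sil(p,parts,c,z); s-=np.minimum(a,m).sum()/np.maximum(a,m).sum()
  File "h.py", line 27, in sil
    uv=((proj(T(p,P,z),c)+.5)*K*16).astype(np.int32)
         ~~~~^^^^^^^^^^^^
  File "h.py", line 10, in proj
    k=cams.camera_params(c); R=Ro.from_euler('xyz',k['orientation'],degrees=True).as_matrix()
ValueError: time passes only in moves, steps and waits
```

```bash
python3 - <<'E'
s=open('h.py').read()
s=s.replace("k=cams.camera_params(c); R=Ro.from_euler('xyz',k['orientation'],degrees=True).as_matrix()","k,R=CP[c]")
s=s.replace("def proj(","CP={}\nfor _c in('scene','top'):\n    _k=cams.camera_params(_c); CP[_c]=(_k,Ro.from_euler('xyz',_k['orientation'],degrees=True).as_matrix())\ndef proj(")
s+='''
def near(n,c,uv,d0=30):
    L=[d for d in cams.outline_of(n,c) if np.hypot(*(np.array(d['uv'])-uv))<d0]
    return L[0]['mask'].astype(np.float32) if L else None
def locate(n,k,z,ut,us,y0):
    M={c:near(n,c,u) for c,u in(('top',ut),('scene',us))}; M={c:m for c,m in M.items() if m is not None}
    p=ray(ut,'top',z)[:2]
    if not M: print(k,'none',p); return
    best=max((fit(M,MODEL[k],[*p,y]) for y in y0),key=lambda a:a[1]); print(k,list(M),p.round(4),best[0].round(4),round(best[1],3))
    for c in M: b=fit({c:M[c]},MODEL[k],best[0]); print('  ',c,b[0].round(4),round(b[1],3))
'''
open('h.py','w').write(s)
E
time python3 - <<'E'
from h import *
snap('top');snap('scene')
F=[-.3,.3,1.27,1.87];B=[1.57,1.3,1.8]
for a in [('spacer_mid','spacer',.02,(472,238),(203,216),F),('topchock_mid','topchock',.02,(193,230),(415,348),F),('thick1_mid','thick',.011,(202,353),(456,256),B),('thick1_mid','thick',.011,(468,309),(246,180),B),('thin1_mid','thin',.008,(227,316),(422,270),B)]: locate(*a)
print(observe()['t'])
E
```

```text
spacer ['top', 'scene'] [ 0.5738 -0.2752] [ 0.5777 -0.2714  0.3083] 0.836
   top [ 0.5779 -0.2705  0.3105] 0.84
   scene [ 0.5767 -0.2729  0.2985] 0.845
topchock ['top', 'scene'] [0.6039 0.296 ] [ 0.6052  0.299  -0.3139] 0.803
   top [ 0.6048  0.2994 -0.312 ] 0.875
   scene [ 0.6088  0.2966 -0.2972] 0.753
thick ['top', 'scene'] [0.3529 0.2782] [0.353  0.2797 1.5545] 0.935
   top [0.3534 0.2807 1.5552] 0.96
   scene [0.353  0.2794 1.5427] 0.923
thick ['scene'] [ 0.4309 -0.262 ] [ 0.4314 -0.2604  1.5546] 0.91
   scene [ 0.4314 -0.2604  1.5546] 0.91
thin none [0.42599035 0.22791267]
2.2
real	0m16.156s
user	0m24.720s
sys	0m9.013s
```

>>> servo_tool(steps=[60, 41.5, -63.2, 0, -2.1, 60, 41.5, -63.2, 0, -2.1, 60, 41.5, -63.2, 0, -2.1, 60, 41.5, -63.2, 0, -2.1, 60, 41.5, -63.2, 0, -2.1, 60, 41.5, -63.2, 0, -2.1, 60, 41.5, -63.2, 0, -2.1, 60, 41.5, -63.2, 0, -2.1, 60, 41.5, -63.2, 0, -2.1, 60, 41.5, -63.2, 0, -2.1, 60, 41.5, -63.2, 0, -2.1, 60, 41.5, -63.2, 0, -2.1])

```text
t: 3.7
ee_pos: [0.6116, -0.0363, 0.2315]
tool_rot: [180.0, -0.0, 41.0]
force: [-0.2, 0.6, 0.6]
grip_width: 0.0511
grasp_force: 0.0
```

>>> servo_tool(steps=[60, 0, 0, -3, 0, 60, 0, 0, -6, 0, 60, 0, 0, -6, 0, 60, 0, 0, -6, 0])

```text
t: 4.2
ee_pos: [0.6113, -0.0343, 0.1723]
tool_rot: [179.9, -0.1, 41.1]
force: [0.8, 0.1, 0.4]
grip_width: 0.0514
grasp_force: 0.0
```

```bash
python3 - <<'E'
from h import *
o=observe();print(o['t'],o['ee_pos'],o['tool_rot'])
a=snap('top');b=snap('scene')
for c in('top','scene'): print(proj(o['ee_pos'],c),proj([.6138,-.0396,.1375],c))
def cr(im,x0,y0,w,h,k): return cv2.resize(im[y0:y0+h,x0:x0+w,::-1],(w*k,h*k),interpolation=cv2.INTER_CUBIC)
cv2.imwrite('pics/k1.png',np.hstack([cr(a,310,170,100,120,4),cr(b,220,170,100,120,4)]))
E
```

```text
4.2 [ 0.6112631  -0.03434875  0.1723376 ] [ 1.79933629e+02 -5.86125724e-02  4.11421667e+01]
[[357.20491971 210.08929402]] [[358.92197156 211.90483066]]
[[274.1339589 236.7036959]] [[272.60515778 245.70566271]]
```

View pics/k1.png

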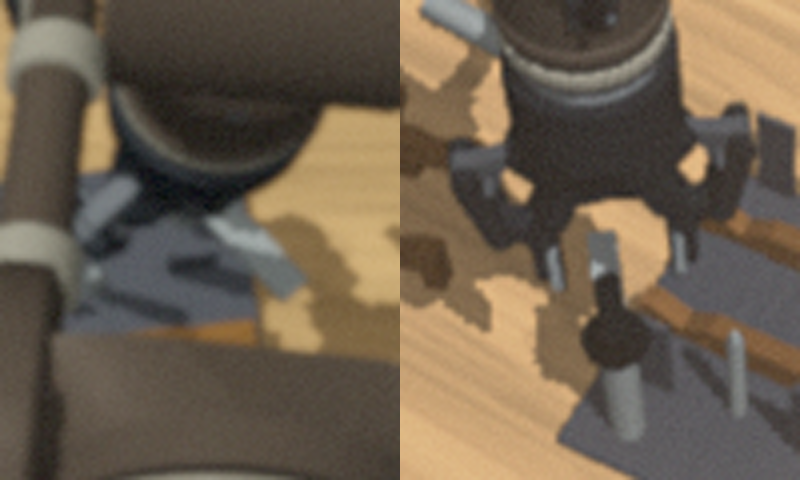

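>>> servo_tool(steps=[60, 0, 0, 0, 0, 60, 0, 0, 0, 0, 60, 0, 0, 0, 0])

```text
t: 4.68
ee_pos: [0.6107, -0.0343, 0.1717]
tool_rot: [180.0, -0.0, 41.1]
force: [0.3, 0.6, 0.0]
grip_width: 0.0514
grasp_force: 0.0
```

```bash
python3 - <<'E'
from h import *
for i in range(3):
    o=observe();print(o['ee_pos'],o['qpos'],o['qd'].round(2)); snap('top')
E
```

```text
[ 0.61070531 -0.03432271  0.17165748] [-7.29470475e+00  1.96593235e+01  9.83106850e+01 -3.81189837e-04
  6.19948670e+01  4.15673342e+01] [-0.01  0.2   0.1   0.04 -0.04  0.17]
[ 0.61058224 -0.03436174  0.17148253] [-7.29969866e+00  1.96699590e+01  9.83185778e+01 -6.21529353e-04
  6.19970689e+01  4.15677624e+01] [-0.02  0.24  0.06  0.1  -0.16 -0.03]
[ 0.61053892 -0.03437423  0.17137741] [-7.30146565e+00  1.96770176e+01  9.83224126e+01 -4.32427559e-04
  6.19943876e+01  4.15695989e+01] [-0.05  0.15 -0.01  0.05 -0.02  0.02]
```

>>> servo_tool(steps=[60, 0.3, -0.5, 0, 0, 60, 0.3, -0.5, -3, 0, 60, 0.3, -0.5, -5.8, 0, 60, 0.3, -0.5, -5.8, 0, 60, 0.3, -0.5, -5.8, 0])

```text
t: 5.45
ee_pos: [0.6143, -0.0397, 0.1141]
tool_rot: [179.9, -0.0, 41.1]
force: [0.1, 0.6, -0.6]
grip_width: 0.0512
grasp_force: 0.0
```

>>> servo_tool(steps=[0, 0, 0, 0, 0, 0, 0, 0, 0, 0, 0, 0, 0, 0, 0, 0, 0, 0, 0, 0, 0, 0, 0, 0, 0])

```text
t: 6.08
ee_pos: [0.615, -0.0401, 0.1149]
tool_rot: [179.8, -0.1, 41.1]
force: [0.7, -3.3, 6.3]
grip_width: 0.0127
grasp_force: 62.4
```

>>> servo_tool(steps=[0, 0, 0, 0, 0.15, 0, 0, 0, 0, 0.3, 0, 0, 0, 0, 0.45, 0, 0, 0, 0, 0.6, 0, 0, 0, 0, 0.75, 0, 0, 0, 0, 0.9, 0, 0, 0, 0, 1.05, 0, 0, 0, 0, 1.2, 0, 0, 0, 0, 1.3, 0, 0, 0, 0, 1.3])

```text
t: 7.32
ee_pos: [0.6131, -0.0397, 0.1148]
tool_rot: [-179.9, -0.0, 115.7]
force: [-3.1, -1.8, 9.2]
grip_width: 0.0129
grasp_force: 63.0
```

```bash
python3 -c "
from h import *
o=observe();print(o['ee_pos'],o['tool_rot'],o['force'],o['wrist_torque'])"
```

```text
[ 0.61310864 -0.03973059  0.11483346] [-1.79917862e+02 -2.71125260e-03  1.15658108e+02] [-3.10029949 -1.84926196  9.16691079] [-0.21941958  0.61917518  0.05050589]
```

>>> servo_tool(steps=[0, 0, 0, 0, 0.06, 0, 0, 0, 0, 0.12, 0, 0, 0, 0, 0.12])

```text
t: 7.7
ee_pos: [0.613, -0.0398, 0.1149]
tool_rot: [-180.0, -0.1, 122.1]
force: [-3.9, -2.4, 10.5]
grip_width: 0.0126
grasp_force: 72.5
```

```bash
python3 -c "
from h import *
o=observe();print(o['ee_pos'],o['tool_rot'],o['force'],o['wrist_torque'])"
```

```text
[ 0.61302255 -0.0397545   0.11485165] [-1.79970358e+02 -9.61863140e-02  1.22090392e+02] [-3.92684075 -2.42105753 10.51965153] [-0.47459955  0.62712981 -1.60109928]
```

>>> servo_tool(steps=[50, 0, 0, 0, 0.1, 50, 0, 0, 0, 0.1, 50, 0, 0, 3, 0.1, 50, 0, 0, 8, 0.1, 50, 0, 0, 8, 0.1, 50, 0, 0, 8, 0.1])

```text
t: 8.45
ee_pos: [0.613, -0.0391, 0.1928]
tool_rot: [-180.0, -0.1, 128.2]
force: [-0.8, -0.1, 0.2]
grip_width: 0.0425
grasp_force: 0.0
```

```bash
python3 -c "
from h import *
o=observe();p=o['ee_pos'];print(p,o['tool_rot'])
print('to thickA cm',((np.array([.3532,.280,0])-p)*100).round(2),'turn',np.radians(89.1-o['tool_rot'][2]))"
```

```text
[ 0.61299108 -0.03908372  0.1927934 ] [-1.79967346e+02 -5.35468163e-02  1.28168935e+02]
to thickA cm [-25.98  31.91 -19.28] turn -0.6818815488424511
```

>>> servo_tool(steps=[50, -26, 31.9, 0, -0.68, 50, -26, 31.9, 0, -0.68, 50, -26, 31.9, 0, -0.68, 50, -26, 31.9, 0, -0.68, 50, -26, 31.9, 0, -0.68, 50, -26, 31.9, 0, -0.68, 50, -26, 31.9, -5, -0.68, 50, -26, 31.9, -10, -0.68, 50, -26, 31.9, -12, -0.68, 50, -26, 31.9, -12, -0.68])

```text
t: 9.7
ee_pos: [0.35, 0.2777, 0.07]
tool_rot: [-179.6, 0.3, 89.3]
force: [0.8, 0.4, 0.4]
grip_width: 0.043
grasp_force: 0.0
```

```bash
python3 - <<'E'
from h import *
o=observe();p=o['ee_pos'];print(p,o['tool_rot'])
a=snap('top');b=snap('scene')
for c in('top','scene'): print(proj(p,c),proj([.353,.28,.011],c))
def cr(im,x0,y0,w,h,k): return cv2.resize(im[y0:y0+h,x0:x0+w,::-1],(w*k,h*k),interpolation=cv2.INTER_CUBIC)
cv2.imwrite('pics/a1.png',np.hstack([cr(a,310,170,100,140,4),cr(b,410,190,100,140,4)]))
locate('thin1_mid','thin',.008,(227,316),(422,270),[1.57,1.4,1.7])
locate('thick1_mid','thick',.011,(468,309),(246,180),[1.57,1.4,1.7])
E
```

```text
[0.35001401 0.27767139 0.06997016] [-179.57509616    0.27436449   89.25431748]
[[193.38903668 359.22097152]] [[201.12875738 352.97454787]]
[[462.2540769 239.7937907]] [[456.23514749 254.78237184]]
thin none [0.42599035 0.22791267]
thick none [ 0.43094668 -0.26200992]
```

View pics/a1.png

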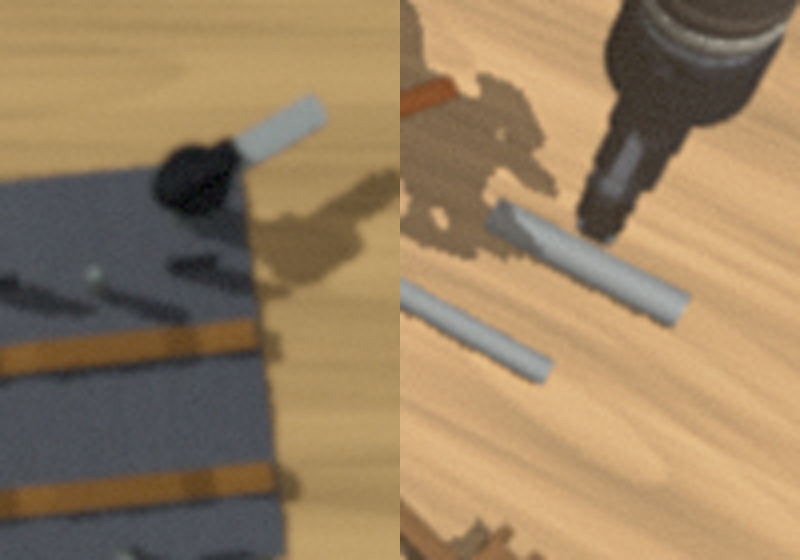

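The latch is open: its tongue points up-right at about (389,197) in the top view. Now I'll grasp thick A.

>>> servo_tool(steps=[50, 0.3, 0.2, -3, 0, 50, 0.3, 0.2, -6, 0, 50, 0.3, 0.2, -6.7, 0, 50, 0.3, 0.2, -6.7, 0, 0, 0.3, 0.2, -6.7, 0, 0, 0.3, 0.2, -6.7, 0, 0, 0.3, 0.2, -6.7, 0, 0, 0.3, 0.2, -6.7, 0, 0, 0.3, 0.2, -6.7, 0])

```text
t: 11.12
ee_pos: [0.3562, 0.2818, 0.0075]
tool_rot: [-180.0, -0.0, 89.2]
force: [-2.8, -0.5, 5.1]
grip_width: 0.0195
grasp_force: 58.5
```

>>> servo_tool(steps=[0, 0, 0, 3, 0, 0, 0, 0, 8, 0, 0, 0, 0, 14, 0, 0, 0, 0, 14, 0])

```text
t: 11.62
ee_pos: [0.361, 0.2844, 0.152]
tool_rot: [179.3, -0.4, 89.3]
force: [0.4, -1.2, -4.5]
grip_width: 0.0193
grasp_force: 60.4
```

>>> servo_tool(steps=[0, 14.4, -23.1, 0, -1.47, 0, 14.4, -23.1, 0, -1.47, 0, 14.4, -23.1, 0, -1.47, 0, 14.4, -23.1, 0, -1.47, 0, 14.4, -23.1, 0, -1.47, 0, 14.4, -23.1, 0, -1.47, 0, 14.4, -23.1, 0, -1.47, 0, 14.4, -23.1, 0, -1.47, 0, 14.4, -23.1, 0, -1.47, 0, 14.4, -23.1, 0, -1.47])

```text
t: 12.88
ee_pos: [0.4996, 0.0506, 0.1452]
tool_rot: [-180.0, 0.1, 5.2]
force: [-0.1, 0.1, -4.5]
grip_width: 0.0189
grasp_force: 61.8
```

```bash
python3 - <<'E'
from h import *
o=observe();p=o['ee_pos'];print(p,o['tool_rot'],o['grip_width'],o['grasp_force'])
b=snap('scene');snap('top')
print(ray((0,0),'top',0)*0+p)
R=[.5045,.001,.084]
print('target',T(R,np.array([[0,.05,.0327],[0,-.05,.0327]])))
cv2.imwrite('pics/a2.png',cv2.resize(b[150:300,230:400,::-1],None,fx=4,fy=4,interpolation=cv2.INTER_CUBIC))
for c in('top','scene'): print([(np.round(d['uv'],1).tolist(),round(d['confidence'],2)) for d in cams.outline_of('thick1_mid',c)])
E
```

```text
[0.49961535 0.05058579 0.14521535] [-1.79994943e+02  1.10275895e-01  5.16560778e+00] 0.018930664836588285 61.790932416915894
[0.49961535 0.05058579 0.14521535]
target [[ 0.50030494  0.0508237   0.0327    ]
 [ 0.50869506 -0.0488237   0.0327    ]]
[([312.1, 310.1], 0.55)]
[([334.2, 233.6], 0.55), ([327.4, 381.3], 0.55)]
```

View pics/a2.png

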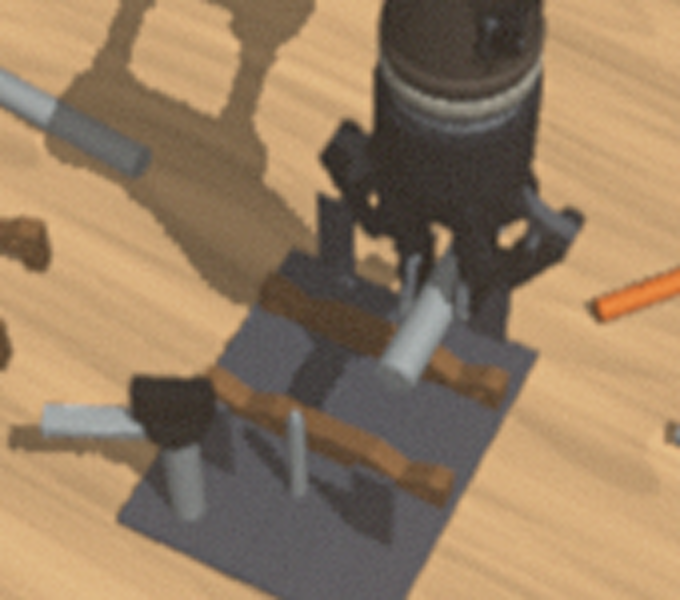

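>>> servo_tool(steps=[0, 0.1, 0, -5, 0, 0, 0.1, 0, -9, 0, 0, 0.1, 0, -10.5, 0, 0, 0.1, 0, -11, 0, 0, 0.1, 0, -11, 0, 0, 0.1, 0, -11, 0])

```text
t: 13.82
ee_pos: [0.5032, 0.0506, 0.0379]
tool_rot: [180.0, -0.2, 5.0]
force: [-0.2, 0.0, -3.9]
grip_width: 0.019
grasp_force: 62.0
```

>>> servo_tool(steps=[0, 0, 0, -0.2, 0, 0, 0, 0, -0.4, 0, 0, 0, 0, -0.4, 0])

```text
t: 14.2
ee_pos: [0.5013, 0.0506, 0.0322]
tool_rot: [-180.0, 0.0, 5.0]
force: [-1.2, 0.4, -4.2]
grip_width: 0.0193
grasp_force: 62.0
```

>>> servo_tool(steps=[0, 0, 0, -0.2, 0, 0, 0, 0, -0.2, 0])

```text
t: 14.45
ee_pos: [0.5013, 0.0506, 0.03]
tool_rot: [-180.0, 0.0, 5.0]
force: [-0.4, -0.4, -3.3]
grip_width: 0.0193
grasp_force: 62.0
```

>>> servo_tool(steps=[0, 0, 0, -0.2, 0, 0, 0, 0, -0.2, 0])

```text
t: 14.7
ee_pos: [0.5016, 0.0506, 0.0296]
tool_rot: [-180.0, 0.1, 5.0]
force: [-3.7, -0.1, 6.9]
grip_width: 0.0196
grasp_force: 63.5
```

>>> servo_tool(steps=[30, 0, 0, 0, 0, 40, 0, 0, 0, 0, 45, 0, 0, 0.5, 0, 45, 0, 0, 4, 0, 45, 0, 0, 9, 0, 45, 0, 0, 14, 0, 45, 0, 0, 14, 0])

```text
t: 15.58
ee_pos: [0.5059, 0.0507, 0.1736]
tool_rot: [180.0, -0.7, 5.0]
force: [-0.1, 0.4, -0.7]
grip_width: 0.0385
grasp_force: 0.0
```

```bash
python3 -c "
from h import *
o=observe();p=o['ee_pos'];print(p,o['tool_rot'])
print('to thickB cm',((np.array([.4312,-.261,0])-p)*100).round(2),'turn',np.radians(89.1-o['tool_rot'][2]))"
```

```text
[0.50585579 0.0506829  0.17359978] [179.95302302  -0.65587246   5.02956708]
to thickB cm [ -7.47 -31.17 -17.36] turn 1.4673058579632101
```

>>> servo_tool(steps=[50, -7, -31.2, 0, 1.467, 50, -7, -31.2, 0, 1.467, 50, -7, -31.2, 0, 1.467, 50, -7, -31.2, 0, 1.467, 50, -7, -31.2, 0, 1.467, 50, -7, -31.2, 0, 1.467, 50, -7, -31.2, -5, 1.467, 50, -7, -31.2, -9, 1.467, 50, -7, -31.2, -10, 1.467, 50, -7, -31.2, -10, 1.467, 50, -7, -31.2, -10, 1.467])

```text
t: 16.95
ee_pos: [0.4318, -0.2615, 0.0684]
tool_rot: [180.0, 0.0, 89.0]
force: [-0.7, -0.3, -0.2]
grip_width: 0.0427
grasp_force: 0.0
```

```bash
python3 - <<'E'
from h import *
o=observe();p=o['ee_pos'];print(p,o['tool_rot'])
snap('top');snap('scene')
locate('thick1_mid','thick',.011,(468,309),(246,180),[1.57,1.4,1.7])
print(ray((312,263),'top',.033))
for c in('top','scene'): print([(np.round(d['uv'],1).tolist(),round(d['confidence'],2)) for d in cams.boxes_of('thick1_mid',c)], proj([.5013,.0506,.0327],c),proj([.4312,-.261,.011],c))
E
```

```text
[ 0.43177578 -0.26150916  0.06841605] [1.79983080e+02 1.24149726e-02 8.90157925e+01]
thick none [ 0.43094668 -0.26200992]
[0.52955658 0.05037586 0.033     ]
[([311.9, 278.5], 0.66), ([455.4, 307.4], 0.51)] [[312.1650738  277.10824555]] [[467.48878024 308.88287897]]
[([337.2, 251.0], 0.72)] [[337.84056193 251.74815519]] [[245.69609562 179.78637176]]
```

>>> servo_tool(steps=[50, 0, 0, -3, 0, 50, 0, 0, -6, 0, 50, 0, 0, -6.6, 0, 50, 0, 0, -6.6, 0, 0, 0, 0, -6.6, 0, 0, 0, 0, -6.6, 0, 0, 0, 0, -6.6, 0, 0, 0, 0, -6.6, 0, 0, 0, 0, -6.6, 0])

```text
t: 18.38
ee_pos: [0.4322, -0.262, 0.0037]
tool_rot: [179.9, 0.1, 89.1]
force: [-2.7, 0.6, 6.1]
grip_width: 0.0197
grasp_force: 58.8
```

>>> servo_tool(steps=[0, 0, 0, 3, 0, 0, 0, 0, 8, 0, 0, 0, 0, 14, 0, 0, 0, 0, 14, 0, 0, 0, 0, 14, 0])

```text
t: 19.0
ee_pos: [0.4306, -0.2607, 0.1415]
tool_rot: [-179.9, -0.1, 89.1]
force: [-0.5, 0.3, -3.7]
grip_width: 0.0198
grasp_force: 59.9
```

>>> servo_tool(steps=[0, 3, 8, 0, -0.5, 0, 7.7, 21.3, 0, -1.47, 0, 7.7, 21.3, 0, -1.47, 0, 7.7, 21.3, 0, -1.47, 0, 7.7, 21.3, 0, -1.47, 0, 7.7, 21.3, 0, -1.47, 0, 7.7, 21.3, 0, -1.47, 0, 7.7, 21.3, 0, -1.47, 0, 7.7, 21.3, 0, -1.47, 0, 7.7, 21.3, 0, -1.47, 0, 7.7, 21.3, 0, -1.47])

```text
t: 20.38
ee_pos: [0.5071, -0.0481, 0.1405]
tool_rot: [-179.9, 0.2, 4.9]
force: [0.7, 0.2, -2.7]
grip_width: 0.0195
grasp_force: 59.8
```

>>> servo_tool(steps=[0, 0, 0, -4, 0, 0, 0, 0, -8, 0, 0, 0, 0, -10, 0, 0, 0, 0, -10, 0, 0, 0, 0, -10, 0])

```text
t: 21.0
ee_pos: [0.5093, -0.0486, 0.0429]
tool_rot: [180.0, -0.1, 4.9]
force: [-0.6, -0.2, -3.9]
grip_width: 0.02
grasp_force: 59.8
```

>>> servo_tool(steps=[0, 0, 0, -0.7, 0, 0, 0, 0, -1.4, 0, 0, 0, 0, -1.4, 0, 0, 0, 0, -1.4, 0])

```text
t: 21.5
ee_pos: [0.5085, -0.0484, 0.0283]
tool_rot: [-180.0, 0.0, 4.9]
force: [-0.4, 0.1, -2.7]
grip_width: 0.02
grasp_force: 59.8
```

>>> servo_tool(steps=[0, 0, 0, -0.2, 0, 0, 0, 0, -0.2, 0])

```text
t: 21.75
ee_pos: [0.5089, -0.0485, 0.0264]
tool_rot: [180.0, -0.0, 4.9]
force: [0.8, -0.1, -3.6]
grip_width: 0.0194
grasp_force: 59.8
```

>>> servo_tool(steps=[0, 0, 0, -0.1, 0, 30, 0, 0, -0.1, 0, 40, 0, 0, 0, 0, 45, 0, 0, 0.5, 0, 45, 0, 0, 4, 0, 45, 0, 0, 9, 0, 60, -10, 0, 15, 0, 60, -12, 0, 15, 0, 60, -12, 0, 15, 0, 60, -12, 0, 15, 0])

```text
t: 23.0
ee_pos: [0.3892, -0.0486, 0.177]
tool_rot: [180.0, -0.2, 4.8]
force: [0.7, 0.1, 0.1]
grip_width: 0.0515
grasp_force: 0.0
```

```bash
python3 - <<'E'
from h import *
o=observe();p=o['ee_pos'];print(p,o['tool_rot'],o['t'])
a=snap('top');b=snap('scene')
M=[cv2.resize(im[y:y+140,x:x+w,::-1],None,fx=4,fy=4,interpolation=cv2.INTER_CUBIC) for im,x,y,w in((a,285,195,100),(b,250,185,100))]
cv2.imwrite('pics/b1.png',np.hstack(M))
locate('spacer_mid','spacer',.02,(472,238),(203,216),[.31])
for q in([.5013,.0506,.0327],[.5085,-.0485,.0327]): print([ (c,proj(q,c).round(1).tolist()) for c in('top','scene')])
E
```

```text
[ 0.38920214 -0.04857202  0.17704027] [ 1.79953536e+02 -1.71313225e-01  4.83461592e+00] 23.0
spacer ['top', 'scene'] [ 0.5738 -0.2752] [ 0.5782 -0.271   0.308 ] 0.829
   top [ 0.5781 -0.2703  0.3089] 0.845
   scene [ 0.5775 -0.2729  0.3013] 0.824
[('top', [[312.2, 277.1]]), ('scene', [[337.8, 251.7]])]
[('top', [[361.6, 272.4]]), ('scene', [[299.2, 234.4]])]
```

View pics/b1.png

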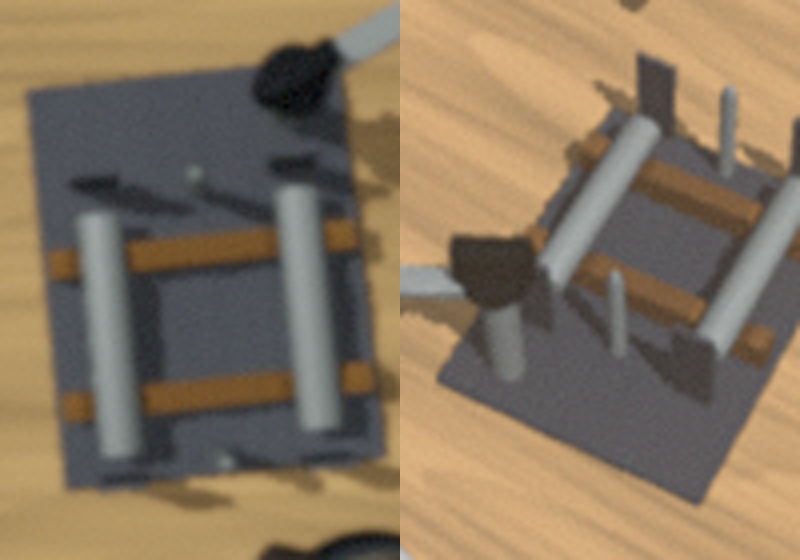

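Both thick bars lie in their notches, with top-view middles at about (312,279) and (362,272). Next is the spacer.

>>> servo_tool(steps=[60, 18.9, -22.2, 0, 0.223, 60, 18.9, -22.2, 0, 0.223, 60, 18.9, -22.2, 0, 0.223, 60, 18.9, -22.2, 0, 0.223, 60, 18.9, -22.2, 0, 0.223, 60, 18.9, -22.2, -5, 0.223, 60, 18.9, -22.2, -8, 0.223, 60, 18.9, -22.2, -10, 0.223, 60, 18.9, -22.2, -10, 0.223, 60, 18.9, -22.2, -10, 0.223])

```text
t: 24.45
ee_pos: [0.5788, -0.2708, 0.0773]
tool_rot: [179.9, -0.1, 17.7]
force: [-0.8, 0.5, 0.4]
grip_width: 0.051
grasp_force: 0.0
```

```bash
python3 - <<'E'
from h import *
o=observe();p=o['ee_pos'];print(p,o['tool_rot'],o['t'])
snap('top');snap('scene')
locate('topchock_mid','topchock',.02,(193,230),(415,348),[-.31])
locate('thin1_mid','thin',.008,(227,316),(422,270),[1.57,1.4,1.7])
b=snap('scene')
cv2.imwrite('pics/s1.png',cv2.resize(b[140:260,140:280,::-1],None,fx=4,fy=4,interpolation=cv2.INTER_CUBIC))
for n in('thin2_mid','thick1_mid'):
  for c in('top','scene'): print(n,[(np.round(d['uv'],1).tolist(),round(d['confidence'],2)) for d in cams.boxes_of(n,c)])
E
```

```text
[ 0.57877673 -0.2708492   0.0773076 ] [ 1.79909965e+02 -8.62019205e-02  1.76518724e+01] 24.45
topchock ['top', 'scene'] [0.6039 0.296 ] [ 0.6052  0.2984 -0.3097] 0.82
   top [ 0.6047  0.2989 -0.3087] 0.869
   scene [ 0.6077  0.2967 -0.3147] 0.825
thin none [0.42599035 0.22791267]
thin2_mid [([225.9, 317.2], 0.63), ([279.2, 362.0], 0.58), ([359.9, 272.1], 0.39)]
thin2_mid [([400.8, 218.1], 0.75), ([325.8, 379.0], 0.7), ([252.5, 349.7], 0.33)]
thick1_mid [([310.9, 278.7], 0.9)]
thick1_mid [([337.1, 253.4], 0.71)]
```

View pics/s1.png

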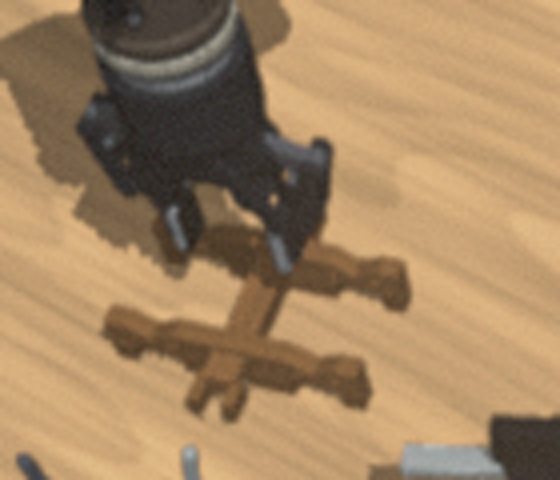

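>>> servo_tool(steps=[60, 0, 0, -3, 0, 60, 0, 0, -6, 0, 60, 0, 0, -7.1, 0, 60, 0, 0, -7.1, 0, 0, 0, 0, -7.1, 0, 0, 0, 0, -7.1, 0, 0, 0, 0, -7.1, 0, 0, 0, 0, -7.1, 0, 0, 0, 0, -7.1, 0])

```text
t: 26.12
ee_pos: [0.5791, -0.2714, 0.0071]
tool_rot: [179.8, -0.1, 17.6]
force: [0.0, -0.7, 6.4]
grip_width: 0.019
grasp_force: 60.0
```

>>> servo_tool(steps=[0, 0, 0, 3, 0, 0, 0, 0, 8, 0, 0, 0, 0, 14, 0, 0, 0, 0, 14, 0, 0, 0, 0, 14, 0, 0, 0, 0, 14, 0])

```text
t: 26.88
ee_pos: [0.5752, -0.2691, 0.142]
tool_rot: [-179.7, 0.2, 17.6]
force: [0.0, 0.3, -2.6]
grip_width: 0.0189
grasp_force: 59.2
```

>>> servo_tool(steps=[0, -7.1, 0, 4, 0, 0, -7.1, 10, 4, -0.1, 0, -7.1, 27.1, 4, -0.223, 0, -7.1, 27.1, 4, -0.223, 0, -7.1, 27.1, 4, -0.223, 0, -7.1, 27.1, 4, -0.223, 0, -7.1, 27.1, 4, -0.223, 0, -7.1, 27.1, 4, -0.223, 0, -7.1, 27.1, 4, -0.223, 0, -7.1, 27.1, 4, -0.223, 0, -7.1, 27.1, 4, -0.223])

```text
t: 28.25
ee_pos: [0.5066, -0.0001, 0.1853]
tool_rot: [180.0, 0.0, 4.8]
force: [-0.3, -1.0, -2.1]
grip_width: 0.0192
grasp_force: 59.5
```

```bash
python3 - <<'E'
from h import *
o=observe();p=o['ee_pos'];print(p,o['tool_rot'],o['t'],o['force'],o['grip_width'])
b=snap('scene')
Z=p[2]-.007
q=np.array([*p[:2],np.radians(o['tool_rot'][2])])
m=near('spacer_mid','scene',proj(p,'scene')[0],40)
if m is not None: print(fit({'scene':m},SP,q,Z), q)
R=[.505,.001,.084]
print('posts',proj(T(R,np.array([[.068,0,.092],[-.068,0,.092]])),'scene'))
cv2.imwrite('pics/s2.png',cv2.resize(b[130:280,240:400,::-1],None,fx=4,fy=4,interpolation=cv2.INTER_CUBIC))
E
```

```text
[ 5.06594549e-01 -7.87839396e-05  1.85268018e-01] [1.79996676e+02 2.58182797e-03 4.79263880e+00] 28.25 [-0.32096065 -0.98201953 -2.05097096] 0.019208044851459032
(array([5.04988221e-01, 2.16240356e-04, 8.57431707e-02]), np.float64(0.5546766519546509)) [ 5.06594549e-01 -7.87839396e-05  8.36473269e-02]
posts [[303.56009482 252.7278337 ]
 [332.10391803 206.09254092]]
```

View pics/s2.png

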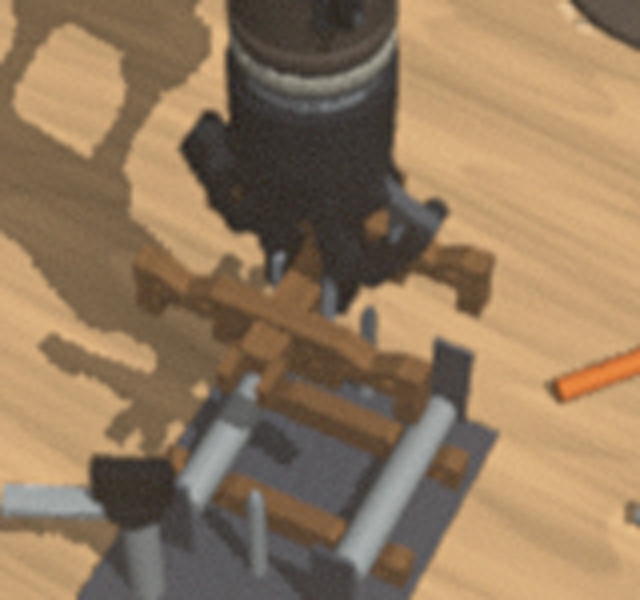

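>>> servo_tool(steps=[0, -0.15, 0.12, -4, 0, 0, -0.15, 0.12, -7.3, 0, 0, -0.15, 0.12, -7.3, 0, 0, -0.15, 0.12, -7.3, 0, 0, -0.15, 0.12, -7.3, 0, 0, -0.15, 0.12, -7.3, 0])

```text
t: 29.1
ee_pos: [0.5062, 0.0017, 0.1137]
tool_rot: [180.0, -0.2, 4.9]
force: [-0.0, 0.4, -1.6]
grip_width: 0.0191
grasp_force: 59.3
```

```bash
python3 - <<'E'
from h import *
o=observe();p=o['ee_pos'];print(p,o['tool_rot'],o['t'],o['force'],o['grip_width'])
b=snap('scene')
cv2.imwrite('pics/s3.png',cv2.resize(b[190:280,260:360,::-1],None,fx=6,fy=6,interpolation=cv2.INTER_CUBIC))
E
```

```text
[0.50623189 0.00169041 0.1137004 ] [ 1.79973142e+02 -1.59892546e-01  4.85808420e+00] 29.1 [-0.01847103  0.35507445 -1.62212561] 0.019106648331947137
```

View pics/s3.png

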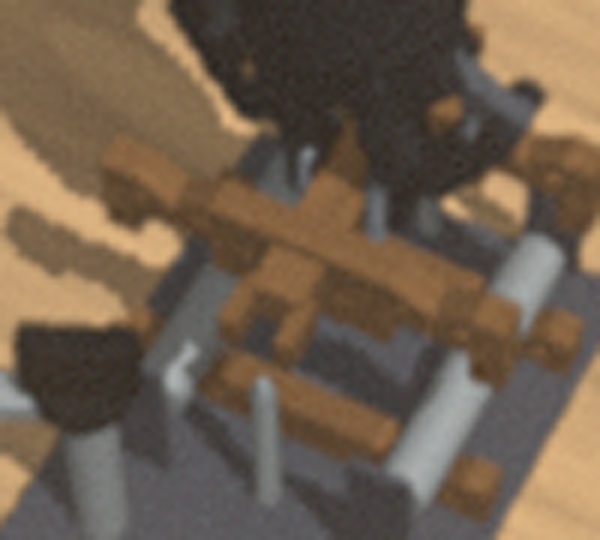

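>>> servo_tool(steps=[0, -0.05, -0.05, -0.7, 0, 0, -0.05, -0.05, -1.4, 0, 0, -0.05, -0.05, -2.1, 0, 0, -0.05, -0.05, -2.8, 0, 0, -0.05, -0.05, -2.8, 0])

```text
t: 29.78
ee_pos: [0.5037, 0.0014, 0.0833]
tool_rot: [-180.0, 0.1, 4.9]
force: [0.3, 0.1, -2.1]
grip_width: 0.0191
grasp_force: 59.3
```

```bash
python3 - <<'E'
from h import *
o=observe();p=o['ee_pos'];print(p,o['tool_rot'],o['t'],o['force'],o['wrist_torque'],o['grip_width'])
E
```

```text
[0.50370569 0.00135406 0.08326568] [-1.79980252e+02  1.20892755e-01  4.85873725e+00] 29.775 [ 0.26854682  0.12139756 -2.05125493] [0.00656678 0.02290343 0.01182093] 0.01906248396586661
```

>>> servo_tool(steps=[0, 0, 0, -0.5, 0, 0, 0, 0, -1, 0, 0, 0, 0, -1.5, 0, 0, 0, 0, -1.5, 0])

```text
t: 30.28
ee_pos: [0.5047, 0.0013, 0.069]
tool_rot: [180.0, -0.0, 4.9]
force: [0.9, -0.1, -2.7]
grip_width: 0.0189
grasp_force: 59.5
```

>>> servo_tool(steps=[0, 0, 0, -0.6, 0, 0, 0, 0, -1.2, 0, 0, 0, 0, -1.7, 0, 0, 0, 0, -1.7, 0, 0, 0, 0, -1.7, 0])

```text
t: 30.9
ee_pos: [0.5047, 0.0013, 0.0522]
tool_rot: [-180.0, -0.0, 4.9]
force: [1.3, -0.5, -3.7]
grip_width: 0.0188
grasp_force: 59.4
```

No contact at all so far, so I'll continue down to the seat at TCP 0.0375 or so.

>>> servo_tool(steps=[0, 0, 0, -0.6, 0, 0, 0, 0, -1.2, 0, 0, 0, 0, -1.2, 0, 0, 0, 0, -1.2, 0])

```text
t: 31.4
ee_pos: [0.5047, 0.0013, 0.0401]
tool_rot: [-180.0, -0.0, 4.9]
force: [2.3, -0.0, -4.1]
grip_width: 0.019
grasp_force: 59.4
```

>>> servo_tool(steps=[0, 0, 0, -0.2, 0, 0, 0, 0, -0.3, 0, 0, 0, 0, -0.3, 0])

```text
t: 31.78
ee_pos: [0.5047, 0.0013, 0.0375]
tool_rot: [180.0, -0.0, 4.9]
force: [0.8, 1.4, 0.4]
grip_width: 0.0189
grasp_force: 59.6
```

>>> servo_tool(steps=[0, 0, 0, -0.05, 0, 25, 0, 0, 0, 0, 40, 0, 0, 0, 0, 40, 0, 0, 0, 0, 40, 0, 0, 2, 0, 40, 0, 0, 6, 0, 40, 0, 0, 12, 0, 50, -8, 6, 14, 0, 50, -8, 6, 14, 0, 50, -8, 6, 14, 0])

```text
t: 33.02
ee_pos: [0.4226, 0.0623, 0.1775]
tool_rot: [-180.0, 0.0, 5.0]
force: [-0.1, -0.5, -0.1]
grip_width: 0.0428
grasp_force: 0.0
```

```bash
cat >> h.py <<'E'
def grey(im,c,uv,w=45):
    h=cv2.cvtColor(im,cv2.COLOR_RGB2HSV); m=(h[...,1]<70)&(h[...,2]>60)
    n,l,s,ce=cv2.connectedComponentsWithStats(m.astype(np.uint8))
    i=max((i for i in range(1,n) if s[i,4]>60 and s[i,4]<3000),key=lambda i:-np.hypot(*(ce[i]-uv)))
    return (l==i).astype(np.float32),ce[i]
E
python3 - <<'E'
from h import *
o=observe();p=o['ee_pos'];print(p,o['tool_rot'],o['t'],o['force'],o['grip_width'])
t=snap('top');b=snap('scene')
M={}
for c,im,uv in(('top',t,(227,316)),('scene',b,(422,270))):
    m,ce=grey(im,c,uv); print(c,ce,m.sum()); M[c]=m
    print(fit({c:m},MODEL['thin'],[.426,.228,1.54]))
print(fit(M,MODEL['thin'],[.426,.228,1.54]))
ms=near('spacer_mid','scene',proj([.505,.001,.054],'scene')[0],30); mt=near('spacer_mid','top',proj([.505,.001,.054],'top')[0],30)
for c,m in(('scene',ms),('top',mt)):
    if m is not None: print('spacer',c,fit({c:m},SP,[.505,.001,.084],.0304))
k=[cv2.resize(im[y:y+140,x:x+100,::-1],None,fx=4,fy=4,interpolation=cv2.INTER_CUBIC) for im,x,y in((t,285,195),(b,260,180))]
cv2.imwrite('pics/s4.png',np.hstack(k))
E
```

```text
[0.42255535 0.06232551 0.17745151] [-1.79988922e+02  1.50608095e-02  5.00043605e+00] 33.025 [-0.09024864 -0.45527695 -0.09037411] 0.042845029590357575
top [221.10482264 395.19728976] 2509.0
(array([0.42592878, 0.24579435, 1.49563147]), np.float64(0.0802965760231018))
scene [423.00269542 269.94609164] 371.0
(array([0.42740513, 0.2307242 , 1.53191159]), np.float64(0.9142946600914001))
(array([0.42721733, 0.23022066, 1.53583067]), np.float64(0.49404677748680115))
spacer scene (array([0.50288412, 0.00113244, 0.0907627 ]), np.float64(0.8685729503631592))
spacer top (array([0.50317744, 0.00275265, 0.08812715]), np.float64(0.8530786037445068))
```

View pics/s4.png

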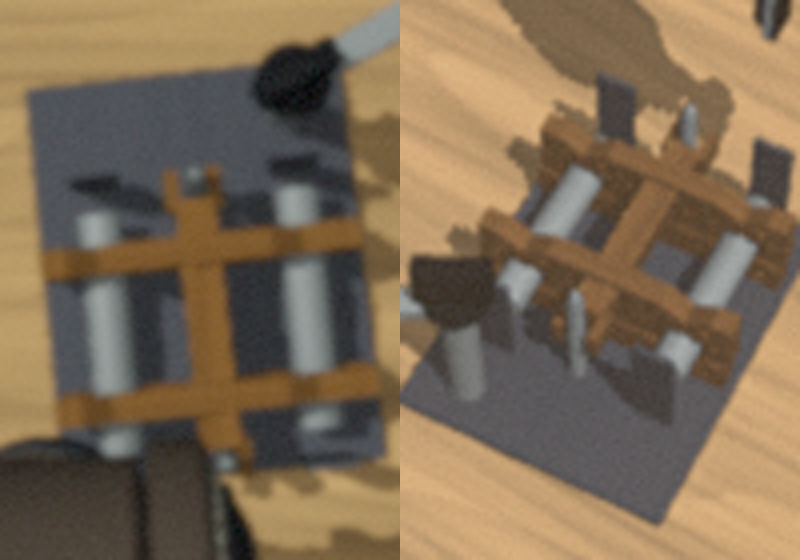

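Both views show the spacer seated with the forks over the posts. The thin bar is next.

>>> servo_tool(steps=[50, 0.4, 16.7, 0, 1.445, 50, 0.4, 16.7, 0, 1.445, 50, 0.4, 16.7, 0, 1.445, 50, 0.4, 16.7, 0, 1.445, 50, 0.4, 16.7, 0, 1.445, 50, 0.4, 16.7, 0, 1.445, 50, 0.4, 16.7, -5, 1.445, 50, 0.4, 16.7, -10, 1.445, 50, 0.4, 16.7, -12, 1.445, 50, 0.4, 16.7, -12, 1.445, 50, 0.4, 16.7, -12, 1.445, 50, 0.4, 16.7, -12, 1.445])

```text
t: 34.72
ee_pos: [0.4301, 0.2288, 0.0586]
tool_rot: [179.8, -0.1, 87.6]
force: [-0.2, 0.7, -0.6]
grip_width: 0.0429
grasp_force: 0.0
```

>>> servo_tool(steps=[50, 0, 0, -3, 0, 50, 0, 0, -5.5, 0, 50, 0, 0, -5.5, 0])

```text
t: 35.1
ee_pos: [0.4276, 0.2279, 0.0017]
tool_rot: [-179.9, 0.1, 87.7]
force: [-1.2, 0.1, -0.2]
grip_width: 0.0427
grasp_force: 0.0
```

>>> servo_tool(steps=[0, 0, 0, 0, 0, 0, 0, 0, 0, 0, 0, 0, 0, 0, 0, 0, 0, 0, 0, 0, 0, 0, 0, 0, 0])

```text
t: 35.72
ee_pos: [0.4295, 0.2288, 0.0038]
tool_rot: [179.9, -0.1, 87.7]
force: [-1.2, -1.0, 7.1]
grip_width: 0.0133
grasp_force: 58.8
```

>>> servo_tool(steps=[0, 0, 0, 3, 0, 0, 0, 0, 8, 0, 0, 0, 0, 16, 0, 0, 0, 0, 16, 0, 0, 0, 0, 16, 0])

```text
t: 36.35
ee_pos: [0.4301, 0.2289, 0.1646]
tool_rot: [179.7, -0.1, 87.7]
force: [-0.1, 0.5, -2.4]
grip_width: 0.0134
grasp_force: 59.1
```

>>> servo_tool(steps=[0, 7.1, -17.8, 0, -1.445, 0, 7.1, -17.8, 0, -1.445, 0, 7.1, -17.8, 0, -1.445, 0, 7.1, -17.8, 0, -1.445, 0, 7.1, -17.8, 0, -1.445, 0, 7.1, -17.8, 0, -1.445, 0, 7.1, -17.8, 0, -1.445, 0, 7.1, -17.8, 0, -1.445, 0, 7.1, -17.8, 0, -1.445, 0, 7.1, -17.8, 0, -1.445, 0, 7.1, -17.8, 0, -1.445, 0, 7.1, -17.8, 0, -1.445])

```text
t: 37.85
ee_pos: [0.4995, 0.0503, 0.1622]
tool_rot: [180.0, 0.0, 4.9]
force: [-0.1, 0.1, -1.4]
grip_width: 0.0129
grasp_force: 59.1
```

>>> servo_tool(steps=[0, 0, 0, -4, 0, 0, 0, 0, -8, 0, 0, 0, 0, -9, 0, 0, 0, 0, -9, 0, 0, 0, 0, -9, 0])

```text
t: 38.48
ee_pos: [0.5013, 0.0503, 0.0739]
tool_rot: [180.0, -0.2, 4.9]
force: [0.2, -0.0, -1.7]
grip_width: 0.0136
grasp_force: 59.1
```

>>> servo_tool(steps=[0, 0.1, 0.05, -0.5, 0, 0, 0.1, 0.05, -0.8, 0, 0, 0.1, 0.05, -0.8, 0])

```text
t: 38.85
ee_pos: [0.5004, 0.0509, 0.0642]
tool_rot: [-180.0, 0.0, 4.9]
force: [0.3, -0.6, -1.4]
grip_width: 0.0135
grasp_force: 59.1
```

>>> servo_tool(steps=[0, 0, 0, -0.15, 0, 0, 0, 0, -0.15, 0])

```text
t: 39.1
ee_pos: [0.5006, 0.0509, 0.064]
tool_rot: [-180.0, 0.0, 4.9]
force: [-4.0, 0.6, 7.4]
grip_width: 0.0133
grasp_force: 60.2
```

>>> servo_tool(steps=[20, 0, 0, 0, 0, 35, 0, 0, 0, 0, 40, 0, 0, 0.3, 0, 40, 0, 0, 4, 0, 40, 0, 0, 8, 0, 40, 0, 0, 12, 0, 55, -10, 0, 12, 0, 55, -13, 0, 12, 0, 55, -13, 0, 12, 0])

```text
t: 40.22
ee_pos: [0.3643, 0.0508, 0.1806]
tool_rot: [-180.0, 0.4, 4.9]
force: [0.4, 0.6, -0.2]
grip_width: 0.0471
grasp_force: 0.0
```

```bash
python3 - <<'E'
from h import *
o=observe();p=o['ee_pos'];print(p,o['tool_rot'],o['t'],o['grip_width'])
t=snap('top');b=snap('scene')
locate('topchock_mid','topchock',.02,(193,230),(415,348),[-.31])
# third-hand arm tip: triangulate by z
f=lambda q: np.r_[proj(q,'top')[0]-(205,173),proj(q,'scene')[0]-(376,344)]
s=least_squares(f,[.68,.24,.1]);print('tip',s.x,s.fun)
f=lambda q: np.r_[proj(q,'top')[0]-(243,140),proj(q,'scene')[0]-(326,371)]
s=least_squares(f,[.68,.24,.1]);print('joint',s.x,s.fun)
k=[cv2.resize(im[y:y+140,x:x+w,::-1],None,fx=3,fy=3,interpolation=cv2.INTER_CUBIC) for im,x,y,w in((t,290,190,95),(b,260,180,95))]
k+=[cv2.resize(t[110:250,150:215,::-1],None,fx=3,fy=3,interpolation=cv2.INTER_CUBIC)]
cv2.imwrite('pics/t1.png',np.hstack(k))
for q in([.5006,.0509,.068],): print([proj(q,c) for c in('top','scene')])
E
```

```text
[0.36430816 0.05084645 0.18062902] [-179.97476973    0.35594612    4.88278126] 40.225 0.047080075831065604
topchock ['top', 'scene'] [0.6039 0.296 ] [ 0.6269  0.2802 -0.3137] 0.3
   top [ 0.6265  0.2815 -0.311 ] 0.3
   scene [ 0.6283  0.2787 -0.3199] 0.311
tip [0.68978652 0.23612222 0.14746799] [-0.24017914  0.14260619 -0.2760951   0.00920515]
joint [0.76516573 0.17776234 0.09820191] [-0.77188597  0.46069258 -0.85028899 -0.02716614]
[array([[311.28197553, 277.12104549]]), array([[338.66893726, 243.3681114 ]])]
```

View pics/t1.png

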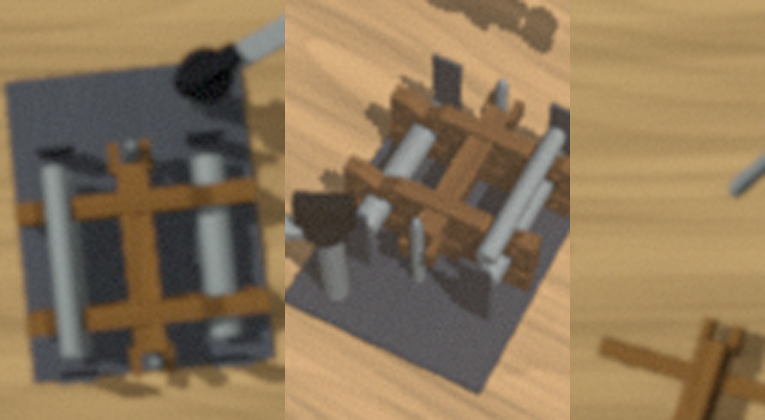

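The thin bar lies in the spacer. The top frame has been knocked (it now sits lower in the image), so I'll relocate it.

```bash
python3 - <<'E'
from h import *
t=snap('top');b=snap('scene')
M={};p=None
for c in('top','scene'):
    L=cams.outline_of('topchock_mid',c); print(c,[(np.round(d['uv'],1).tolist(),round(d['confidence'],2)) for d in L])
    if L: M[c]=L[0]['mask'].astype(np.float32); p=p if p is not None else ray(L[0]['uv'],c,.02)[:2]
best=max((fit(M,TC,[*p,y]) for y in(-.6,-.3,0,.3,-.9,.6)),key=lambda a:a[1]); print(p,best)
for c in M: print(c,fit({c:M[c]},TC,best[0]))
E
```

```text
top [([189.0, 255.8], 0.8), ([333.9, 242.6], 0.69), ([420.9, 135.5], 0.65), ([246.9, 157.7], 0.35)]
scene [([425.3, 331.0], 0.65)]
[0.55061167 0.30387862] (array([ 0.55974462,  0.30207222, -0.31429125]), np.float64(0.8156065940856934))
top (array([ 0.55852352,  0.30292237, -0.3112677 ]), np.float64(0.8440322875976562))
scene (array([ 0.56210923,  0.30156491, -0.31344547]), np.float64(0.8395019173622131))
```

>>> servo_tool(steps=[60, 19.2, 25.2, 0, -0.398, 60, 19.2, 25.2, 0, -0.398, 60, 19.2, 25.2, 0, -0.398, 60, 19.2, 25.2, 0, -0.398, 60, 19.2, 25.2, 0, -0.398, 60, 19.2, 25.2, 0, -0.398, 60, 19.2, 25.2, -5, -0.398, 60, 19.2, 25.2, -10, -0.398, 60, 19.2, 25.2, -10, -0.398, 60, 19.2, 25.2, -10, -0.398, 60, 19.2, 25.2, -10, -0.398])

```text
t: 42.0
ee_pos: [0.5649, 0.3036, 0.086]
tool_rot: [-179.8, -0.2, -18.0]
force: [0.9, -0.0, -0.4]
grip_width: 0.0513
grasp_force: 0.0
```

```bash
python3 - <<'E'
from h import *
o=observe();p=o['ee_pos'];print(p,o['tool_rot'],o['t'],o['grip_width'])
snap('scene'); m=near('topchock_mid','scene',(425,331),25)
if m is not None: print(fit({'scene':m},TC,[.5597,.3022,-.313]))
E
```

```text
[0.5648671  0.30358068 0.08598967] [-179.79024503   -0.23417833  -17.96020113] 42.0 0.051287646599458364
(array([ 0.5616414 ,  0.30110482, -0.30986725]), np.float64(0.6951406002044678))
```

>>> servo_tool(steps=[60, -0.4, -0.1, -3, 0, 60, -0.4, -0.1, -7, 0, 60, -0.4, -0.1, -8.1, 0, 60, -0.4, -0.1, -8.1, 0, 0, -0.4, -0.1, -8.1, 0, 0, -0.4, -0.1, -8.1, 0, 0, -0.4, -0.1, -8.1, 0, 0, -0.4, -0.1, -8.1, 0, 0, -0.4, -0.1, -8.1, 0])

```text
t: 43.22
ee_pos: [0.5604, 0.3025, 0.004]
tool_rot: [-179.9, -0.2, -17.9]
force: [-0.6, 0.1, 6.6]
grip_width: 0.0195
grasp_force: 59.8
```

>>> servo_tool(steps=[0, 0, 0, 3, 0, 0, 0, 0, 8, 0, 0, 0, 0, 14, 0, 0, 0, 0, 18.5, 0, 0, 0, 0, 18.5, 0, 0, 0, 0, 18.5, 0, 0, 0, 0, 18.5, 0])

```text
t: 44.1
ee_pos: [0.5565, 0.3009, 0.1835]
tool_rot: [179.8, 0.2, -17.9]
force: [-0.6, -1.1, -2.2]
grip_width: 0.019
grasp_force: 59.1
```

>>> servo_tool(steps=[0, -5.4, -30, 0, 0.398, 0, -5.4, -30, 0, 0.398, 0, -5.4, -30, 0, 0.398, 0, -5.4, -30, 0, 0.398, 0, -5.4, -30, 0, 0.398, 0, -5.4, -30, 0, 0.398, 0, -5.4, -30, 0, 0.398, 0, -5.4, -30, 0, 0.398, 0, -5.4, -30, 0, 0.398, 0, -5.4, -30, 0, 0.398])

```text
t: 45.35
ee_pos: [0.5047, 0.0027, 0.1867]
tool_rot: [-180.0, 0.0, 5.0]
force: [-0.7, -0.1, -1.2]
grip_width: 0.0188
grasp_force: 59.7
```

```bash
python3 - <<'E'
from h import *
o=observe();p=o['ee_pos'];print(p,o['tool_rot'],o['t'],o['grip_width'],o['force'])
b=snap('scene')
q=np.array([*p[:2],np.radians(o['tool_rot'][2])]); m=near('topchock_mid','scene',proj(p,'scene')[0],40)
if m is not None: print(fit({'scene':m},TC,q,p[2]-.004),q)
ms=near('spacer_mid','scene',proj([.505,.001,.054],'scene')[0],40)
E
```

```text
[0.50466015 0.00271249 0.18671119] [-1.79995349e+02  3.29462383e-03  4.95273058e+00] 45.35 0.01878148043432677 [-0.70970418 -0.06294306 -1.19584456]
(array([0.50657013, 0.00409717, 0.07231168]), np.float64(0.4911245107650757)) [0.50466015 0.00271249 0.08644146]
```

>>> servo_tool(steps=[0, 0, -0.13, -4, 0, 0, 0, -0.13, -7.5, 0, 0, 0, -0.13, -7.5, 0, 0, 0, -0.13, -7.5, 0, 0, 0, -0.13, -7.5, 0])

```text
t: 46.12
ee_pos: [0.5064, 0.0003, 0.1137]
tool_rot: [180.0, -0.2, 4.9]
force: [0.1, -0.5, -1.9]
grip_width: 0.0191
grasp_force: 59.5
```

>>> servo_tool(steps=[0, 0, 0, -0.7, 0, 0, 0, 0, -1.4, 0, 0, 0, 0, -2, 0, 0, 0, 0, -2, 0, 0, 0, 0, -2, 0])

```text
t: 46.75
ee_pos: [0.5046, 0.0005, 0.0917]
tool_rot: [-180.0, 0.0, 4.9]
force: [-0.0, 0.2, -2.0]
grip_width: 0.0191
grasp_force: 59.5
```

>>> servo_tool(steps=[0, 0, 0.08, -0.5, 0, 0, 0, 0.08, -0.9, 0, 0, 0, 0.08, -1.3, 0, 0, 0, 0.08, -1.3, 0])

```text
t: 47.25
ee_pos: [0.5041, 0.0013, 0.0782]
tool_rot: [-180.0, 0.1, 4.9]
force: [0.4, -0.1, -1.1]
grip_width: 0.019
grasp_force: 59.5
```

>>> servo_tool(steps=[0, 0, 0, -0.3, 0, 0, 0, 0, -0.5, 0, 0, 0, 0, -0.5, 0])

```text
t: 47.62
ee_pos: [0.5044, 0.0013, 0.0736]
tool_rot: [-180.0, 0.0, 4.9]
force: [0.0, 0.6, -1.8]
grip_width: 0.0192
grasp_force: 59.5
```

>>> servo_tool(steps=[0, 0, 0, -0.15, 0, 0, 0, 0, -0.3, 0, 0, 0, 0, -0.3, 0])

```text
t: 48.0
ee_pos: [0.5047, 0.0013, 0.0715]
tool_rot: [180.0, -0.0, 4.9]
force: [-3.2, 0.2, 4.7]
grip_width: 0.019
grasp_force: 60.5
```

>>> servo_tool(steps=[25, 0, 0, 0, 0, 40, 0, 0, 0, 0, 40, 0, 0, 0, 0, 40, 0, 0, 2, 0, 40, 0, 0, 6, 0, 40, 0, 0, 12, 0, 50, -12, 0, 13, 0, 50, -14, 0, 13, 0, 50, -14, 0, 13, 0, 50, -14, 0, 13, 0])

```text
t: 49.25
ee_pos: [0.3638, 0.0014, 0.2008]
tool_rot: [180.0, -0.1, 4.8]
force: [0.5, 0.3, -0.7]
grip_width: 0.0428
grasp_force: 0.0
```

```bash
python3 - <<'E'
from h import *
o=observe();p=o['ee_pos'];print(p,o['tool_rot'],o['t'],o['grip_width'])
t=snap('top');b=snap('scene')
for c in('scene','top'):
    m=near('topchock_mid',c,proj([.505,.001,.085],c)[0],40)
    if m is not None: print(c,fit({c:m},TC,[.505,.001,.084],.0676))
k=[cv2.resize(im[y:y+140,x:x+100,::-1],None,fx=4,fy=4,interpolation=cv2.INTER_CUBIC) for im,x,y in((t,285,195),(b,260,180))]
cv2.imwrite('pics/u1.png',np.hstack(k))
print(((np.array([.6139,-.0399,.2])-p)*100).round(2),np.radians(120.3-o['tool_rot'][2]))
E
```

```text
[0.36377827 0.00135166 0.20082521] [ 1.79987965e+02 -6.76955122e-02  4.84711330e+00] 49.25 0.04277141666467116
scene (array([0.50678276, 0.0021486 , 0.07895551]), np.float64(0.7462953925132751))
top (array([0.50352487, 0.00328328, 0.08934698]), np.float64(0.8000907301902771))
[25.01 -4.13 -0.08] 2.0150330038279898
```

View pics/u1.png

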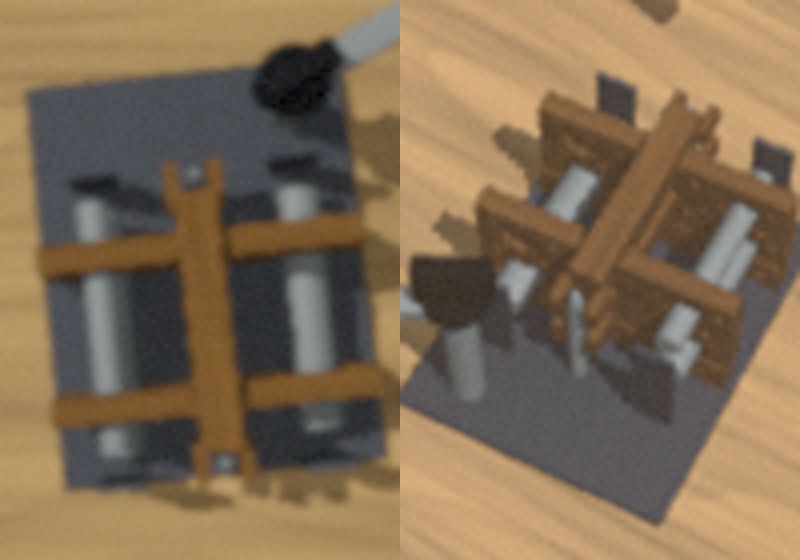

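The top frame is seated level, with both posts in its forks. Now I'll close the latch.

>>> servo_tool(steps=[50, 25, -4.1, 0, 2.01, 50, 25, -4.1, 0, 2.01, 50, 25, -4.1, 0, 2.01, 50, 25, -4.1, 0, 2.01, 50, 25, -4.1, 0, 2.01, 50, 25, -4.1, 0, 2.01, 50, 25, -4.1, 0, 2.01, 50, 25, -4.1, 0, 2.01, 50, 25, -4.1, 0, 2.01, 50, 25, -4.1, 0, 2.01, 50, 25, -4.1, 0, 2.01, 50, 25, -4.1, 0, 2.01])

```text
t: 50.95
ee_pos: [0.6153, -0.0397, 0.1998]
tool_rot: [-180.0, -0.0, 119.9]
force: [-0.0, -0.6, 0.1]
grip_width: 0.0424
grasp_force: 0.0
```

>>> servo_tool(steps=[50, 0, 0, -3, 0, 50, 0, 0, -5, 0, 50, 0, 0, -5, 0])

```text
t: 51.32
ee_pos: [0.6127, -0.0394, 0.1479]
tool_rot: [-179.7, -0.2, 120.0]
force: [-0.3, -0.0, -0.5]
grip_width: 0.0425
grasp_force: 0.0
```

>>> servo_tool(steps=[50, 0.05, -0.05, -2, 0, 50, 0.05, -0.05, -3.3, 0, 50, 0.05, -0.05, -3.3, 0, 0, 0.05, -0.05, -3.3, 0, 0, 0.05, -0.05, -3.3, 0, 0, 0.05, -0.05, -3.3, 0, 0, 0.05, -0.05, -3.3, 0, 0, 0.05, -0.05, -3.3, 0])

```text
t: 52.32
ee_pos: [0.6139, -0.0412, 0.1187]
tool_rot: [-179.8, -0.0, 120.0]
force: [-4.8, -3.9, 3.8]
grip_width: 0.0123
grasp_force: 60.5
```

>>> servo_tool(steps=[0, 0, 0, 0, -0.17, 0, 0, 0, 0, -0.34, 0, 0, 0, 0, -0.51, 0, 0, 0, 0, -0.68, 0, 0, 0, 0, -0.85, 0, 0, 0, 0, -1.02, 0, 0, 0, 0, -1.19, 0, 0, 0, 0, -1.36, 0, 0, 0, 0, -1.53, 0, 0, 0, 0, -1.7, 0, 0, 0, 0, -1.85, 0, 0, 0, 0, -1.85])

```text
t: 53.82
ee_pos: [0.6139, -0.0412, 0.1187]
tool_rot: [179.9, 0.2, 14.0]
force: [-4.6, -2.4, 3.7]
grip_width: 0.0123
grasp_force: 60.4
```

>>> servo_tool(steps=[0, 0, 0, 0, -0.07, 0, 0, 0, 0, -0.14, 0, 0, 0, 0, -0.2, 0, 0, 0, 0, -0.2])

```text
t: 54.32
ee_pos: [0.6139, -0.0412, 0.1187]
tool_rot: [179.8, 0.2, 2.9]
force: [-4.6, -2.6, 4.0]
grip_width: 0.0128
grasp_force: 63.6
```

```bash
python3 -c "
from h import *
o=observe();print(o['ee_pos'],o['tool_rot'],o['force'],o['wrist_torque'],o['grip_width'])"
```

```text
[ 0.61385282 -0.04118252  0.11866115] [1.79839490e+02 1.70272174e-01 2.92102479e+00] [-4.60374377 -2.5539945   3.99429822] [-0.44413723  0.80066948  1.28385426] 0.01282601667319283
```

>>> servo_tool(steps=[0, 0, 0, 0, -0.03, 0, 0, 0, 0, -0.03, 30, 0, 0, 0, -0.03, 50, 0, 0, 0, -0.03, 50, 0, 0, 0, -0.03, 50, 0, 0, 3, -0.03, 50, 0, 0, 8, -0.03, 50, 0, 0, 12, -0.03, 50, -20, 20, 12, -0.03, 50, -20, 20, 12, -0.03, 50, -20, 20, 12, -0.03, 50, -20, 20, 12, -0.03])

```text
t: 55.82
ee_pos: [0.4371, 0.1379, 0.238]
tool_rot: [-179.9, -0.1, 0.8]
force: [0.8, 1.4, 1.3]
grip_width: 0.0424
grasp_force: 0.0
```

>>> servo_tool(steps=[50, -8, 20, 2, 0, 50, -8, 20, 2, 0, 50, -8, 20, 2, 0, 50, -8, 20, 2, 0, 50, -8, 20, 2, 0])

```text
t: 56.45
ee_pos: [0.3576, 0.3385, 0.2582]
tool_rot: [-179.9, -0.0, 1.1]
force: [0.3, -1.1, -0.9]
grip_width: 0.0426
grasp_force: 0.0
```

```bash
python3 - <<'E'
from h import *
o=observe();p=o['ee_pos'];print(p,o['t'],o['grip_width'],o['force'])
t=snap('top');b=snap('scene')
k=[cv2.resize(im[y:y+140,x:x+100,::-1],None,fx=4,fy=4,interpolation=cv2.INTER_CUBIC) for im,x,y in((t,285,195),(b,260,180))]
cv2.imwrite('pics/v1.png',np.hstack(k))
E
```

```text
[0.3575644  0.33854076 0.25820452] 56.45 0.04263223555388128 [ 0.25756753 -1.07884685 -0.85382714]
```

View pics/v1.png

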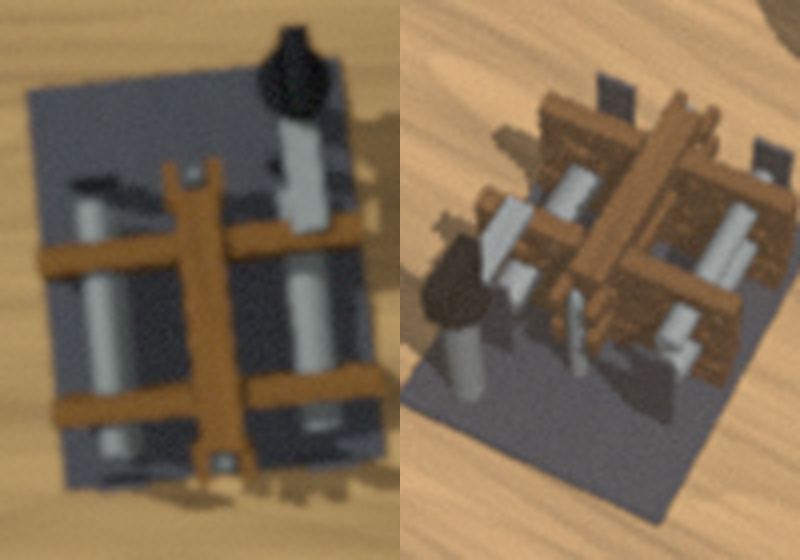

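The tongue lies along the rack's -x over the end of the top frame's beam, at about (361,245) in the top view. The latch met its stop with 1.3 N m on the wrist, so I'm handing in.

```bash
python3 -c "
from h import *
print(r.hand_in())"
```

```text
the job is handed in; nothing more can be done
None
```

I handed the job in at about 56 s: the two thick bars and the only thin bar found are in their notches, the spacer and top frame are down on the posts, and the latch is closed against its stop. The hand-in call did not say whether the run passed.

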